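# Fetch the espresso cup from behind the jug and the sugar jar

## Task

The amber glass espresso cup is boxed in behind the steel frothing jug and the blue sugar jar: first move the jug and the jar aside onto the green board, leaving the cup where it is, and once both stand there set the cup in the middle of the cork coaster. Only then put the two back, each centred on the pad it came from: the jug on the round black drip tray, the jar on the white marble disc. Set everything down upright and gently, let go of it, never tip the glass, and leave the mug, the red tin and the milk carton where they are.

Things in the scene. Friction and masses are not known exactly. Their poses are not given: they have to be found in the camera images.
- cup: Amber glass espresso cup, open, no handle: 56 mm across the rim, 48 mm the base, 56 mm high, wall 3 mm, 110 g. Origin: centre of underside, z up. Starts on the fixed pale grey board (200 x 240 x 6 mm, on the bar), about 78 mm (centre to centre) from jug and jar, on their side away from the robot. Grip across the outside about 35 mm up.
- jug: Empty steel frothing jug, 105 mm high, 72 mm across low down, straight neck 60 mm across from 72 mm up to the rim; 250 g. Origin: centre of underside, z up. Loop handle on its own -x side, to 66 mm from the axis, 26 to 90 mm up; small spout at +x. Grip across the neck about 88 mm up, closing along its own y. Starts on the drip tray, handle roughly towards the robot.
- jar: Blue ceramic sugar jar, upright closed cylinder 64 mm across, 106 mm high (lid fixed to it), with a wooden knob 18 mm across on top, reaching 118 mm; 350 g. Origin: centre of underside, z up. Round: grip from any side about 85 mm up. Starts on the marble disc.
- drip_tray: Round black plastic drip tray with thin grey ribs, flat, 90 mm across, 6 mm thick, fixed: the jug's place. It lies on the grey board. Origin: centre of its underside; its top is 6 mm above that.
- marble_disc: Round white marble disc, flat, 90 mm across, 6 mm thick, fixed: the jar's place. It lies on the grey board. Origin: centre of its underside; its top is 6 mm above that.
- coaster: Round cork coaster with a dark wooden rim, on the bar, flat, 96 mm across, 6 mm thick, fixed: where the cup is to go. Origin: centre of its underside; its top is 6 mm above that.
- board: Green painted serving board on the bar, 270 mm long (its own x), 140 mm wide (its own y), 8 mm thick, fixed: the side area for the jug and the jar, with room for both one behind the other along its length. Origin: centre of its underside; its top is 8 mm above that.
- mug: White ceramic mug, 80 mm across, 90 mm high, with a handle on its own +y side; stands on the bar in front of the robot. A bystander: leave it alone. Origin: centre of its underside.
- pod_tin: Red round tin with a silver top, 90 mm across, 100 mm high, on the bar beside the far end of the grey board. A bystander: leave it alone. Origin: centre of its underside.
- carton: White milk carton, 60 x 60 mm, 160 mm high, on the bar beside the far end of the grey board. A bystander: leave it alone. Origin: centre of its underside.
Not all that is in view belongs to the job. Leave any purple or turquoise look-alike of the jug alone.

How it is judged:
On the way, in this order (a step that is already met when the one before it is completed fails the run):
1. jug and jar both stand upright and released on the green board, the cup still at its place (x of jug in the frame of board between -0.115 and 0.115 m and y of jug in the frame of board between -0.05 and 0.05 m and z of jug in the frame of board between 0.003 and 0.014 m and x of jar in the frame of board between -0.115 and 0.115 m and y of jar in the frame of board between -0.05 and 0.05 m and z of jar in the frame of board between 0.003 and 0.014 m and angle between each of jug, jar's own z axis and vertical below 0.1 rad and linear speed of each of jug, jar below 0.03 m/s and contact force between each of jug, jar and the fingers below 0.1 N and distance of cup from where it was at the start of the episode below 0.02 m), for 0.2 s.
2. the cup stands upright and released on the cork coaster while jug and jar are still on the green board (horizontal distance between cup and coaster below 0.015 m and z of cup in the frame of coaster between 0.002 and 0.011 m and angle between cup's own z axis and vertical below 0.1 rad and linear speed of cup below 0.03 m/s and contact force between cup and the fingers below 0.1 N and x of jug in the frame of board between -0.115 and 0.115 m and y of jug in the frame of board between -0.05 and 0.05 m and z of jug in the frame of board between 0.003 and 0.014 m and x of jar in the frame of board between -0.115 and 0.115 m and y of jar in the frame of board between -0.05 and 0.05 m and z of jar in the frame of board between 0.003 and 0.014 m), for 0.2 s.
At the end, for the whole second after the job is handed in: The cup stands upright on the cork coaster within 15 mm of its middle, the jug on the drip tray and the jar on the marble disc each within 12 mm of its middle, all upright (within 0.1 rad), released and at rest (horizontal distance between cup and coaster below 0.015 m and z of cup in the frame of coaster between 0.002 and 0.011 m and horizontal distance between jug and drip_tray below 0.012 m and z of jug in the frame of drip_tray between 0.002 and 0.011 m and horizontal distance between jar and marble_disc below 0.012 m and z of jar in the frame of marble_disc between 0.002 and 0.011 m and angle between each of cup, jug, jar's own z axis and vertical below 0.1 rad and linear speed of each of cup, jug, jar below 0.03 m/s and contact force between each of cup, jug, jar and the fingers below 0.1 N); the robot touches nothing.
It fails at once if the glass cup is tipped by more than 0.5 rad (angle between cup's own z axis and vertical above 0.5 rad).
It fails at once if the jug or the jar is tipped over (more than 0.8 rad) (angle between any of jug, jar's own z axis and vertical above 0.8 rad).
It fails at once if the cup, the jug or the jar is dropped or knocked (faster than 0.5 m/s with no finger on it) ((contact force between cup and the fingers below 0.05 N and linear speed of cup above 0.5 m/s) or (contact force between jug and the fingers below 0.05 N and linear speed of jug above 0.5 m/s) or (contact force between jar and the fingers below 0.05 N and linear speed of jar above 0.5 m/s)).
It fails at once if the mug, the red tin or the carton is moved by more than 25 mm (distance of any of mug, pod_tin, carton from where it was at the start of the episode above 0.025 m).
It also fails if it takes over 122 s, if anything falls off the work surface, if the arm or the gripper's body presses on something with over 40 N, if the wrist force passes 120 N, or if a joint passes its speed limit or range.

## Robot

A 7-joint arm with a two-finger parallel gripper is mounted at the origin on the work surface. World frame = base frame: x ahead of the robot, y to its left, z up, the work surface at z = 0. Lengths are in m, angles in rad, forces in N, time in s.
With the tool pointing down it reaches from about 0.425 to 0.925 m from the base axis. Payload 6.8 kg.
Tool frame: the origin (TCP) lies at the very end of the fingers, on their centre line; the grasp point (between the pads) lies 19 mm behind it (bot.grasp_offset is the distance from the TCP to the grasp point, in m); z points along the fingers, y is the direction in which the jaws open and shut (so a half turn about z gives the same grasp; the last joint's range is limited). The gripper opens to 85 mm and grips with 20 to 120 N. Pads are 22 mm wide; open, the fingers measure 114 mm over their backs; the gripper's body (76 mm by 85 mm) begins 54 mm behind the grasp point. The pads swing forward as they close: fully open they stand 13 mm farther back than shut.
Start: joints at [-1.433, 0.477, 0.022, 1.555, -0.011, 1.109, -0.083], TCP at [0.164, 0.655, 0.231] pointing down, gripper open.
Joint ranges: [-2.96, 2.96], [-0.34, 2.1], [-1.41, 1.46], [0.24, 2.44], [-1.37, 4.51], [0.17, 1.92], [-2.96, 2.96]. Speed limits (rad/s): [2.39, 2.39, 3.14, 3.14, 3.14, 3.14, 3.14].

## Interface

Orientations are given as a unit quaternion [w, x, y, z].
In Python, from station import monitor, cams, bot, finder gives the robot as it stands.
- The arm moves only by the tool jog_arm, never from a script. Its argument "plan" is a list of rows, each an object of numbers: "x", "y", "z": the shift along the tool's x, y, z as a fraction of full scale; "wx", "wy", "wz": the turn, a rotation vector about the tool's x, y, z as a fraction of full scale. A call has 1 to 12 rows; each row is the pose to reach, as a shift and turn from the pose measured when the call began, along the tool's axes at that moment, turning the shorter way round; what a row does not reach only later rows make up. Full scale, the value 1, is 20 cm for a shift and 180 degrees for a turn. A row lasts 1/12 s, in which the tool goes at most 41.7 mm and 7.16 degrees, less where a joint would pass 70% of its speed; a pose out of reach is approached as far as the arm can. A call with a number of a shift or a turn outside -1 to 1 is refused whole. A call with a gripper value outside its range is refused whole. "hand" is the opening, from -1 (shut) to 1 (fully open), set as the call begins (left out, the last holds). The fingers move at their own pace and stop on an object; "grip_force" is the grip in N (left out, the last holds). Time passes only in rows, so rows that repeat a pose let the fingers close. It gives the time, the measured TCP pose, the force and the opening at its end, in the units of the state.
- monitor.get_obs(): the state, without advancing time (a new reading comes with each control period).
- cams.read_camera(name): name is "side" or "top"; returns the picture (384x512x3 uint8, red, green, blue); there is no depth.
- cams.get_calibration(name): a dict with "fx", "fy", "cx", "cy" (pixels), "extrinsics" (4x4, takes a point from world to camera coordinates). Camera axes: x right, y down, z forward; pixel columns grow to the right and rows downward; lengths in m; the calibration is good to about 2 mm. A picture is of the moment at which its call begins. get_calibration takes no time and is no camera call.
- bot.hand_in(): hands the job in, once; it reports no verdict.
Trained networks look in the newest picture that a camera, given by its name, has taken for a name from the list of things; names that differ only in an ending like _2 or _b are one class to them, and where a whole thing is asked for, a point or a joint stands for the part that bears it (a point fixed in the world has none). Each returns a list of dicts, best first, with "confidence" (0 to 1); they miss things now and then, are a little off and sometimes report something else, mostly with a low value. They report only what shows in the picture. A call takes as long as a camera call. They do not tell look-alikes from the thing itself.
- finder.find_in(camera, target): "bbox" ([left, top, width, height] in pixels, round what is visible of it).
- finder.place_of(camera, target): "location" ([column, row] in pixels: a listed point, or the origin of a listed thing).
The state is a dict: "t": time; "q": joint angles; "joint_vel": joint speeds; "joint_torque": joint torques, N m; "eef_pos": TCP position; "tool_rot": TCP orientation; "contact_force": force on the tool from outside, world axes, zero at the start; "torque": the same for the moment, N m; "gripper_width": opening from 0.0 (shut) to 1.0 (fully open).
Only numpy, scipy, OpenCV 4.12 (cv2) and the standard library are available. Lean on these libraries where they do the work, as an engineer would, in place of code of your own. Each camera call takes 0.05 s, during which the arm holds its last target. There are 200 camera calls.

## Working session

There is one attempt and no reset: what is moved stays moved. The work goes in short steps, Python scripts to look and compute and a tool call to move; the robot and the scene stay as the last step left them, time stands still between calls to the robot, and variables do not carry over. Pictures are saved under pics/ and viewed, about 12 in all and at most 16, crops included, and the job is handed in when it is done.

Besides the shell and the picture viewer there is one more tool, called after ">>>" as name(argument=value, ...) on one line, values as JSON. jog_arm: Moves the arm, as the interface text tells. Shift numbers are shares of 20 cm and turn numbers shares of 180 degrees, none past 1 either way. Its arguments: {"type":"object","properties":{"plan":{"type":"array","items":{"type":"object","properties":{"x":{"type":"number","minimum":-1,"maximum":1},"y":{"type":"number","minimum":-1,"maximum":1},"z":{"type":"number","minimum":-1,"maximum":1},"wx":{"type":"number","minimum":-1,"maximum":1},"wy":{"type":"number","minimum":-1,"maximum":1},"wz":{"type":"number","minimum":-1,"maximum":1}}}},"hand":{"type":"number"},"grip_force":{"type":"number"}},"required":["plan"]}

```bash
ls; mkdir -p pics
cat > h.py <<'E'
import numpy as np, cv2
from station import monitor, cams, bot, finder
def snap(c,name=None):
    im=cams.read_camera(c)
    if name: cv2.imwrite(f'pics/{name}.png',im[:,:,::-1])
    return im
def ray(c,uv):
    k=cams.get_calibration(c);E=np.array(k['extrinsics']);R,t=E[:3,:3],E[:3,3]
    d=R.T@np.array([(uv[0]-k['cx'])/k['fx'],(uv[1]-k['cy'])/k['fy'],1]);return -R.T@t,d
def at(c,uv,z):
    o,d=ray(c,uv);return o+d*(z-o[2])/d[2]
def proj(c,p):
    k=cams.get_calibration(c);E=np.array(k['extrinsics']);q=E[:3,:3]@np.array(p)+E[:3,3]
    return np.array([k['fx']*q[0]/q[2]+k['cx'],k['fy']*q[1]/q[2]+k['cy']])
E
python3 - <<'E'
from h import *
np.set_printoptions(precision=4,suppress=True)
a=snap('top');b=snap('side')
for n,i in(('a',a),('b',b)): cv2.imwrite(f'pics/{n}.png',cv2.resize(i[:,:,::-1],(800,600),interpolation=cv2.INTER_CUBIC))
Z=dict(cup=.006,jug=.012,jar=.012,drip_tray=.006,marble_disc=.006,coaster=0,board=0,mug=0,pod_tin=0,carton=0)
for c in('top','side'):
    print(c,ray(c,(256,192)))
    for n,z in Z.items():
        for r in finder.place_of(c,n)[:3]: print(n,np.round(r['location'],1),round(r['confidence'],2),at(c,r['location'],z))
s=monitor.get_obs();print(s['t'],s['eef_pos'],s['tool_rot'],s['gripper_width'])
E
```

```text
pics
top (array([0.4003, 0.0043, 1.0397]), array([ 0.1544, -0.0032, -0.9882]))
cup [246.3 169.1] 0.9 [0.617  0.0251 0.006 ]
jug [275.9 175.2] 0.85 [ 0.6021 -0.0457  0.012 ]
jug [404.3 156.1] 0.64 [ 0.6538 -0.3534  0.012 ]
jug [212.5 284.6] 0.61 [0.3439 0.0977 0.012 ]
jar [218.1 187.1] 0.89 [0.5712 0.091  0.012 ]
jar [170.3 114.5] 0.42 [0.7473 0.2114 0.012 ]
drip_tray [277.4 179.9] 0.78 [ 0.5919 -0.0497  0.006 ]
marble_disc [386.6 223.9] 0.72 [ 0.4906 -0.3086  0.006 ]
coaster [386.8 222.5] 0.63 [ 0.4945 -0.311   0.    ]
board [277.2 174.7] 0.72 [ 0.6057 -0.0494  0.    ]
board [119.5 211.1] 0.61 [0.5116 0.3244 0.    ]
mug [281.9 261.1] 0.84 [ 0.3998 -0.0623  0.    ]
mug [342.6 125.9] 0.64 [ 0.7299 -0.2084  0.    ]
pod_tin [344.9 122. ] 0.85 [ 0.7399 -0.2142  0.    ]
pod_tin [169.  115.3] 0.65 [0.7493 0.2169 0.    ]
carton [169.5 115.9] 0.59 [0.7478 0.2156 0.    ]
side (array([ 0.5144, -0.6551,  0.7535]), array([ 0.0528,  0.6787, -0.7327]))
cup [274.3 195.7] 0.57 [0.6132 0.0217 0.006 ]
jug [317.3 340.8] 0.68 [ 0.6559 -0.3567  0.012 ]
jug [170.4 180.2] 0.6 [0.3507 0.0874 0.012 ]
jug [151.4 281.6] 0.57 [ 0.3322 -0.2084  0.012 ]
jar [254.8 174.9] 0.78 [0.569  0.0928 0.012 ]
jar [314.6 143.1] 0.74 [0.7465 0.2094 0.012 ]
jar [271.3 216. ] 0.39 [ 0.5987 -0.0484  0.012 ]
drip_tray [271.  218.1] 0.78 [ 0.598  -0.0499  0.006 ]
marble_disc [315.3 143.7] 0.72 [0.7499 0.2136 0.006 ]
marble_disc [255.6 176.5] 0.53 [0.5711 0.0928 0.006 ]
coaster [229.8 324.3] 0.57 [ 0.4923 -0.3075  0.    ]
board [229.6 124.8] 0.76 [0.5089 0.3231 0.    ]
mug [184.2 227.3] 0.94 [ 0.3915 -0.0596  0.    ]
pod_tin [266.9 217.1] 0.72 [ 0.5891 -0.0413  0.    ]
pod_tin [339.8 275.2] 0.68 [ 0.7313 -0.2124  0.    ]
pod_tin [270.2 211.8] 0.53 [ 0.5986 -0.0252  0.    ]
carton [314.9 142.5] 0.61 [0.7515 0.2259 0.    ]
1.1 [0.1643 0.6547 0.2313] [0.     0.1226 0.9925 0.    ] 1.0001167111562341
```

View pics/a.png

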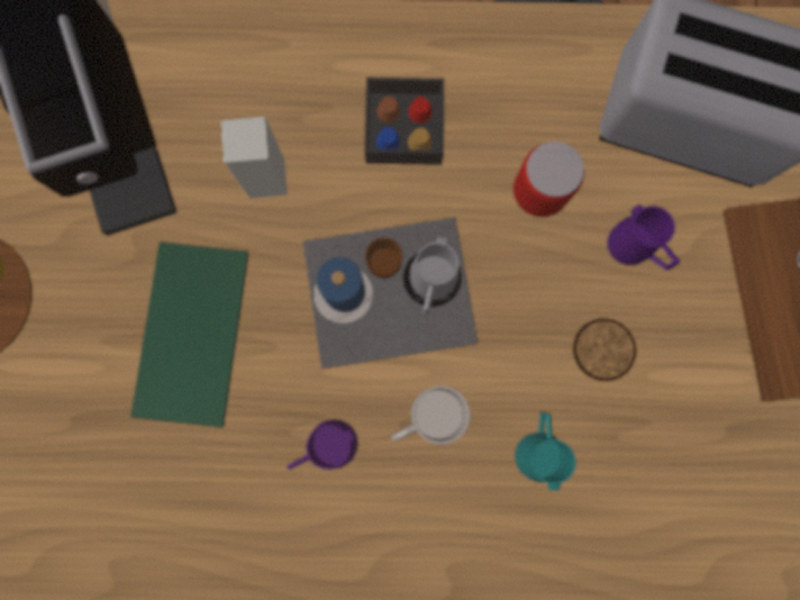

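View pics/b.png

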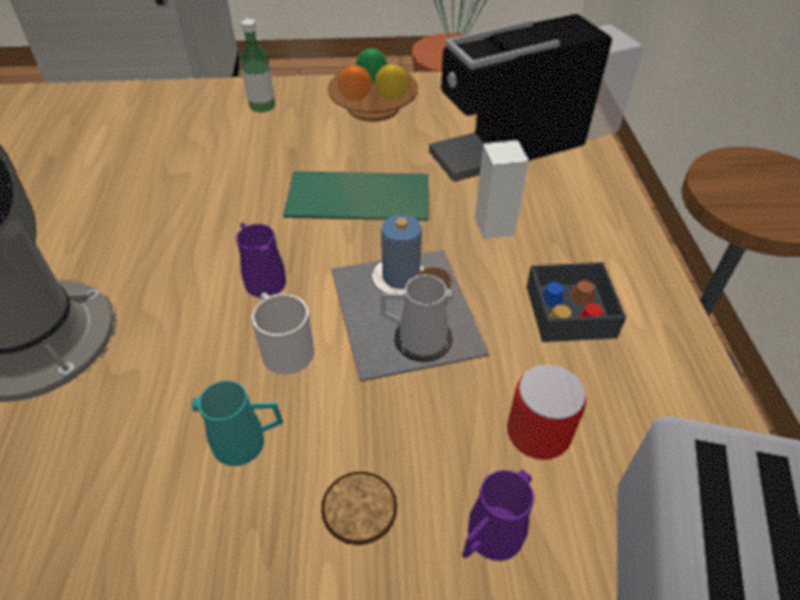

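The jug candidates (800x600 top picture) are steel (437,268), purple (333,444), purple (642,235) and turquoise (545,458). I choose the steel one on the drip tray, and next I check it with a model overlay.

```bash
cat > ov.py <<'E'
from h import *
np.set_printoptions(precision=4,suppress=True)
def circ(p,z,r): a=np.linspace(0,2*np.pi,60);return np.c_[p[0]+r*np.cos(a),p[1]+r*np.sin(a),0*a+z]
def draw(im,c,pts,x0,y0,s,col):
    q=np.array([(proj(c,p)+.5-[x0,y0])*s for p in pts]);cv2.polylines(im,[np.int32(q)],False,col,1,cv2.LINE_AA)
E
python3 - <<'E'
from ov import *
T=snap('top');S=snap('side')
# board + coaster
def mask(im,lo,hi): return cv2.inRange(cv2.cvtColor(im,cv2.COLOR_RGB2HSV),lo,hi)
for c,im in(('top',T),('side',S)):
    m=mask(im,(65,60,30),(85,255,200)); n,l,st,ce=cv2.connectedComponentsWithStats(m)
    for i in np.argsort(-st[1:,4])[:2]+1:
        cn=max(cv2.findContours((l==i).astype('u1'),0,1)[0],key=len)[:,0]
        w=np.float32([at(c,p+0.0,.008)[:2] for p in cn]);print(c,'board',st[i,4],cv2.minAreaRect(w))
jug,jar,cup=(.600,-.047),(.570,.092),(.615,.0235);yaw=-.2
out=[]
for c,im,(x0,y0) in(('top',T,(180,125)),('side',S,(200,130))):
    s=4;k=cv2.resize(im[y0:y0+125,x0:x0+100 if 0 else x0+130][:,:,::-1],None,fx=s,fy=s,interpolation=cv2.INTER_CUBIC).copy()
    draw(k,c,circ(jug,.117,.030),x0,y0,s,(0,255,255));draw(k,c,circ(jug,.012,.045),x0,y0,s,(0,255,255))
    d=np.array([np.cos(yaw),np.sin(yaw)])
    draw(k,c,[[jug[0]-.066*d[0],jug[1]-.066*d[1],.09],[jug[0]+.036*d[0],jug[1]+.036*d[1],.117]],x0,y0,s,(0,0,255))
    draw(k,c,circ(jar,.118,.032),x0,y0,s,(0,255,0));draw(k,c,circ(jar,.012,.045),x0,y0,s,(0,255,0))
    draw(k,c,circ(cup,.062,.028),x0,y0,s,(255,0,255))
    out.append(k)
cv2.imwrite('pics/c.png',cv2.resize(np.hstack(out),(800,385)))
print(at('top',(386.7,223.2),.006),at('side',(229.8,324.3),.006))
E
```

```text
top board 6189 ((0.5068762302398682, 0.31686872243881226), (0.13251176476478577, 0.2614416778087616), 84.64453887939453)
top board 22 ((0.37334129214286804, -0.21143792569637299), (0.009132446721196175, 0.025570210069417953), 52.638389587402344)
side board 2342 ((0.506622850894928, 0.3152739405632019), (0.13510067760944366, 0.2632753849029541), 84.38080596923828)
side board 182 ((0.2984941899776459, -0.13860197365283966), (0.04632639139890671, 0.05656246095895767), 31.174388885498047)
[ 0.4923 -0.3089  0.006 ] [ 0.4925 -0.3102  0.006 ]
```

View pics/c.png

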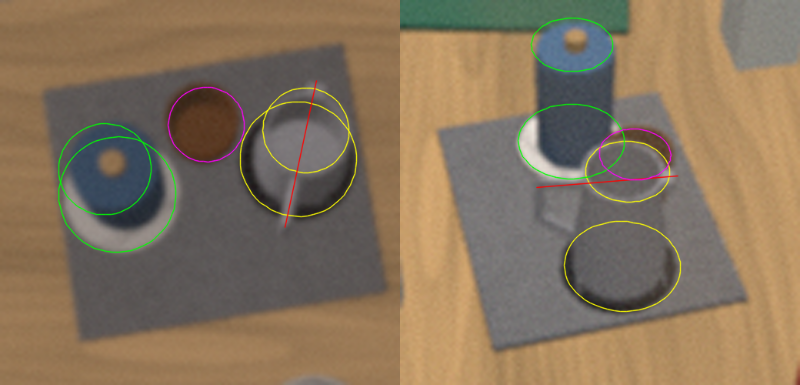

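The overlay fits: rim, handle line, pads and cup rim all line up, and the jug yaw is about -11°. The jar's knob at (111,163) in the crop suggests the jar is about 2 mm to the right. I'm moving to the jug now.

>>> jog_arm(plan=[{"x":-0.2,"y":-0.2},{"x":-0.4,"y":-0.4},{"x":-0.6,"y":-0.58},{"x":-0.8,"y":-0.78},{"x":-0.99,"y":-0.96},{"x":-0.99,"y":-0.96},{"x":-0.99,"y":-0.96}], hand=1)

```text
invalid input at $.plan[0]: expected keys x, y, z, wx, wy, wz
```

>>> jog_arm(plan=[{"x":-0.2,"y":-0.2},{"x":-0.4,"y":-0.4},{"x":-0.6,"y":-0.58},{"x":-0.8,"y":-0.78},{"x":-0.99,"y":-0.96},{"x":-0.99,"y":-0.96},{"x":-0.99,"y":-0.96}])

```text
invalid input at $.plan[0]: expected keys x, y, z, wx, wy, wz
```

```bash
cat > go.py <<'E'
import sys
from h import *
from scipy.spatial.transform import Rotation as Ro
def go(*t,yaw=None):
    s=monitor.get_obs();w,x,y,z=s['tool_rot'];R=Ro.from_quat([x,y,z,w]);p=np.array(s['eef_pos'])
    d=R.inv().apply(np.array(t)-p)/.2
    # remaining turn to the nominal down pose
    N=Ro.from_quat([.1226,.9925,0,0]);rv=(R.inv()*N).as_rotvec()/np.pi
    print('t',round(s['t'],2),'p',p.round(4),'xyz',d.round(3),'rot',rv.round(4),'w',round(s['gripper_width'],3),'F',np.round(s['contact_force'],1))
if __name__=='__main__': go(*map(float,sys.argv[1:4]))
E
python3 go.py .6 -.047 .2
```

```text
t 1.2 p [0.1642 0.6547 0.2313] xyz [-2.967 -2.873  0.156] rot [ 0. -0.  0.] w 1.0 F [-0.3  0.5  0.5]
```

>>> jog_arm(plan=[{"x":-0.2,"y":-0.2,"z":0,"wx":0,"wy":0,"wz":0},{"x":-0.4,"y":-0.4,"z":0,"wx":0,"wy":0,"wz":0},{"x":-0.6,"y":-0.58,"z":0,"wx":0,"wy":0,"wz":0},{"x":-0.8,"y":-0.78,"z":0,"wx":0,"wy":0,"wz":0},{"x":-0.99,"y":-0.96,"z":0,"wx":0,"wy":0,"wz":0},{"x":-0.99,"y":-0.96,"z":0,"wx":0,"wy":0,"wz":0},{"x":-0.99,"y":-0.96,"z":0,"wx":0,"wy":0,"wz":0}], hand=1)

```text
t: 1.78
eef_pos: [0.3122, 0.4161, 0.2315]
tool_rot: [0.0, 0.125, 0.992, -0.0]
contact_force: [-0.2, -0.1, -0.2]
gripper_width: 1.001
```

>>> jog_arm(plan=[{"x":-0.2,"y":-0.2,"z":0,"wx":0,"wy":0,"wz":0},{"x":-0.4,"y":-0.4,"z":0,"wx":0,"wy":0,"wz":0},{"x":-0.6,"y":-0.58,"z":0,"wx":0,"wy":0,"wz":0},{"x":-0.8,"y":-0.78,"z":0,"wx":0,"wy":0,"wz":0},{"x":-0.99,"y":-0.96,"z":0,"wx":0,"wy":0,"wz":0},{"x":-0.99,"y":-0.96,"z":0,"wx":0,"wy":0,"wz":0},{"x":-0.99,"y":-0.96,"z":0,"wx":0,"wy":0,"wz":0}])

```text
t: 2.37
eef_pos: [0.4581, 0.1775, 0.2324]
tool_rot: [0.001, 0.126, 0.992, -0.0]
contact_force: [-0.2, 0.3, -0.1]
gripper_width: 1.001
```

```bash
python3 go.py .6 -.047 .2
```

```text
t 2.37 p [0.4581 0.1775 0.2324] xyz [-0.968 -0.909  0.164] rot [-0.0002  0.0007 -0.0022] w 1.001 F [-0.2  0.3 -0.1]
```

>>> jog_arm(plan=[{"x":-0.2,"y":-0.18,"z":0,"wx":0,"wy":0,"wz":0},{"x":-0.4,"y":-0.37,"z":0,"wx":0,"wy":0,"wz":0},{"x":-0.6,"y":-0.56,"z":0,"wx":0,"wy":0,"wz":0},{"x":-0.8,"y":-0.75,"z":0.05,"wx":0,"wy":0,"wz":0},{"x":-0.968,"y":-0.909,"z":0.1,"wx":0,"wy":0,"wz":-0.002},{"x":-0.968,"y":-0.909,"z":0.164,"wx":0,"wy":0,"wz":-0.002},{"x":-0.968,"y":-0.909,"z":0.164,"wx":0,"wy":0,"wz":-0.002},{"x":-0.968,"y":-0.909,"z":0.164,"wx":0,"wy":0,"wz":-0.002}])

```text
t: 3.03
eef_pos: [0.6008, -0.0534, 0.1986]
tool_rot: [0.001, 0.127, 0.992, -0.002]
contact_force: [-0.2, 0.6, 0.2]
gripper_width: 1.002
```

Run:
```python
from ov import *
from go import go
go(.6,-.047,.081)
out=[]
jug=(.6,-.047)
for c,(x0,y0) in(('top',(210,110)),('side',(200,110))):
    im=snap(c);s=4;k=cv2.resize(im[y0:y0+130,x0:x0+120][:,:,::-1],None,fx=s,fy=s,interpolation=cv2.INTER_CUBIC).copy()
    draw(k,c,circ(jug,.117,.030),x0,y0,s,(0,255,255));draw(k,c,circ(jug,.006,.045),x0,y0,s,(0,255,255))
    out.append(k)
cv2.imwrite('pics/d.png',cv2.resize(np.hstack(out),(800,433)))
```

```text
t 3.03 p [ 0.6008 -0.0534  0.1986] xyz [0.013 0.032 0.588] rot [-0.0014  0.0007 -0.0026] w 1.002 F [-0.2  0.6  0.2]
```

View pics/d.png

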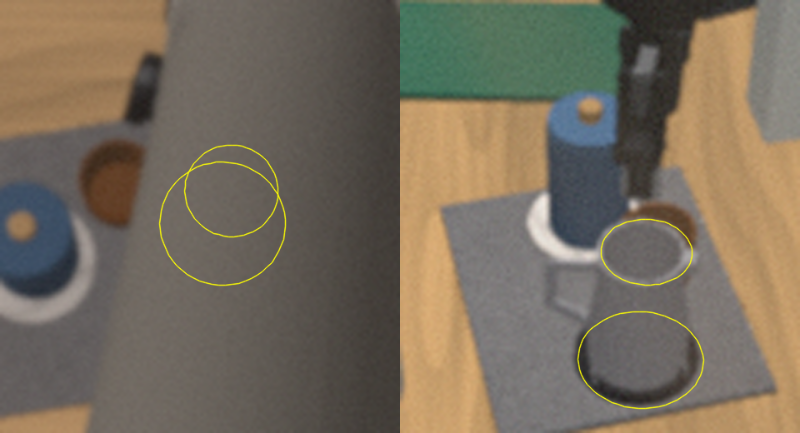

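The picture shows the tool above the jug, and the rim circle in the side view sits on the rim near (645,250). I'm descending.

>>> jog_arm(plan=[{"x":0.013,"y":0.032,"z":0.0,"wx":0,"wy":0,"wz":-0.003},{"x":0.013,"y":0.032,"z":0.1,"wx":0,"wy":0,"wz":-0.003},{"x":0.013,"y":0.032,"z":0.2,"wx":0,"wy":0,"wz":-0.003},{"x":0.013,"y":0.032,"z":0.3,"wx":0,"wy":0,"wz":-0.003},{"x":0.013,"y":0.032,"z":0.4,"wx":0,"wy":0,"wz":-0.003},{"x":0.013,"y":0.032,"z":0.5,"wx":0,"wy":0,"wz":-0.003},{"x":0.013,"y":0.032,"z":0.588,"wx":0,"wy":0,"wz":-0.003},{"x":0.013,"y":0.032,"z":0.588,"wx":0,"wy":0,"wz":-0.003},{"x":0.013,"y":0.032,"z":0.588,"wx":0,"wy":0,"wz":-0.003}])

```text
t: 3.88
eef_pos: [0.5986, -0.0391, 0.0821]
tool_rot: [-0.0, 0.118, 0.993, -0.0]
contact_force: [0.3, -0.1, 0.8]
gripper_width: 1.001
```

>>> jog_arm(plan=[{"x":0,"y":0,"z":0,"wx":0,"wy":0,"wz":0},{"x":0,"y":0,"z":0,"wx":0,"wy":0,"wz":0},{"x":0,"y":0,"z":0,"wx":0,"wy":0,"wz":0},{"x":0,"y":0,"z":0,"wx":0,"wy":0,"wz":0},{"x":0,"y":0,"z":0,"wx":0,"wy":0,"wz":0},{"x":0,"y":0,"z":0,"wx":0,"wy":0,"wz":0}], hand=-1, grip_force=45)

```text
t: 4.38
eef_pos: [0.5999, -0.0393, 0.0842]
tool_rot: [0.002, 0.118, 0.993, 0.0]
contact_force: [-0.6, -2.3, 5.1]
gripper_width: 0.721
```

>>> jog_arm(plan=[{"x":0,"y":0,"z":0,"wx":0,"wy":0,"wz":0},{"x":0,"y":0,"z":0,"wx":0,"wy":0,"wz":0},{"x":0,"y":0,"z":-0.05,"wx":0,"wy":0,"wz":0},{"x":0,"y":0,"z":-0.15,"wx":0,"wy":0,"wz":0},{"x":0,"y":0,"z":-0.28,"wx":0,"wy":0,"wz":0},{"x":0,"y":0,"z":-0.42,"wx":0,"wy":0,"wz":0},{"x":0,"y":0,"z":-0.58,"wx":0,"wy":0,"wz":0},{"x":0,"y":0,"z":-0.74,"wx":0,"wy":0,"wz":0},{"x":0,"y":0,"z":-0.85,"wx":0,"wy":0,"wz":0},{"x":0,"y":0,"z":-0.9,"wx":0,"wy":0,"wz":0},{"x":0,"y":0,"z":-0.9,"wx":0,"wy":0,"wz":0}])

```text
t: 5.3
eef_pos: [0.6005, -0.0392, 0.267]
tool_rot: [0.004, 0.118, 0.993, 0.001]
contact_force: [0.5, -0.2, -3.4]
gripper_width: 0.726
```

Run:
```python
from h import *
from go import go
go(.439,.322,.26)
go(.439,.322,.26)
snap('side');go(.439,.322,.26)
k=cams.read_camera('side')[90:300,130:400][:,:,::-1];cv2.imwrite('pics/e.png',cv2.resize(k,None,fx=2.5,fy=2.5))
```

```text
t 5.3 p [ 0.6005 -0.0392  0.267 ] xyz [1.209 1.566 0.029] rot [0.0007 0.0024 0.0029] w 0.726 F [ 0.5 -0.2 -3.4]
t 5.3 p [ 0.6005 -0.0392  0.267 ] xyz [1.209 1.566 0.029] rot [0.0007 0.0024 0.0029] w 0.726 F [ 0.5 -0.2 -3.4]
t 5.35 p [ 0.5994 -0.039   0.2647] xyz [1.203 1.567 0.02 ] rot [0.0004 0.0014 0.003 ] w 0.718 F [-0.8  0.9 -3.3]
```

View pics/e.png

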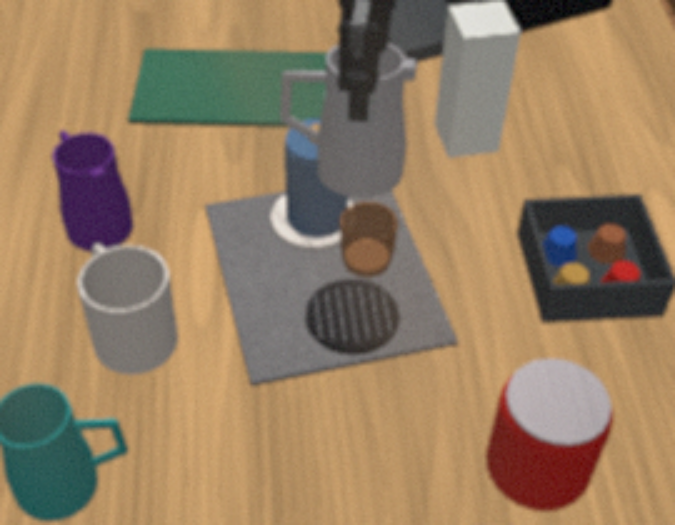

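The side view shows the jug hanging upright at (365,120), the tray empty at (352,315), and the cup undisturbed at (368,240). I'm carrying it to the near half of the board.

>>> jog_arm(plan=[{"x":0.03,"y":0.04,"z":0,"wx":0,"wy":0,"wz":0},{"x":0.09,"y":0.12,"z":0,"wx":0,"wy":0,"wz":0},{"x":0.18,"y":0.23,"z":0,"wx":0,"wy":0,"wz":0},{"x":0.27,"y":0.35,"z":0,"wx":0,"wy":0,"wz":0},{"x":0.36,"y":0.47,"z":0,"wx":0,"wy":0,"wz":0},{"x":0.45,"y":0.59,"z":0,"wx":0,"wy":0,"wz":0},{"x":0.54,"y":0.7,"z":0,"wx":0,"wy":0,"wz":0},{"x":0.63,"y":0.82,"z":0,"wx":0,"wy":0,"wz":0},{"x":0.7,"y":0.92,"z":0,"wx":0,"wy":0,"wz":0},{"x":0.75,"y":0.98,"z":0,"wx":0,"wy":0,"wz":0},{"x":0.75,"y":0.98,"z":0,"wx":0,"wy":0,"wz":0}])

```text
t: 6.32
eef_pos: [0.4951, 0.1915, 0.2608]
tool_rot: [-0.001, 0.114, 0.993, -0.0]
contact_force: [-1.5, 0.5, -3.6]
gripper_width: 0.723
```

```bash
python3 go.py .439 .322 .2
```

```text
t 6.32 p [0.4951 0.1915 0.2608] xyz [0.421 0.572 0.305] rot [-0.0003 -0.0009  0.0052] w 0.723 F [-1.5  0.5 -3.6]
```

>>> jog_arm(plan=[{"x":0.05,"y":0.06,"z":0.02,"wx":0,"wy":0,"wz":0.005},{"x":0.12,"y":0.16,"z":0.06,"wx":0,"wy":0,"wz":0.005},{"x":0.2,"y":0.27,"z":0.11,"wx":0,"wy":0,"wz":0.005},{"x":0.28,"y":0.38,"z":0.16,"wx":0,"wy":0,"wz":0.005},{"x":0.35,"y":0.48,"z":0.21,"wx":0,"wy":0,"wz":0.005},{"x":0.4,"y":0.55,"z":0.26,"wx":0,"wy":0,"wz":0.005},{"x":0.421,"y":0.572,"z":0.3,"wx":0,"wy":0,"wz":0.005},{"x":0.421,"y":0.572,"z":0.3,"wx":0,"wy":0,"wz":0.005},{"x":0.421,"y":0.572,"z":0.3,"wx":0,"wy":0,"wz":0.005},{"x":0.421,"y":0.572,"z":0.3,"wx":0,"wy":0,"wz":0.005}])

```text
t: 7.15
eef_pos: [0.4399, 0.3202, 0.2011]
tool_rot: [-0.001, 0.123, 0.992, -0.001]
contact_force: [1.1, -0.5, -3.4]
gripper_width: 0.724
```

```bash
python3 go.py .439 .322 .085
```

```text
t 7.15 p [0.4399 0.3202 0.2011] xyz [0.005 0.009 0.58 ] rot [-0.0005 -0.0007 -0.0005] w 0.724 F [ 1.1 -0.5 -3.4]
```

>>> jog_arm(plan=[{"x":0.005,"y":0.009,"z":0.06,"wx":0,"wy":0,"wz":0},{"x":0.005,"y":0.009,"z":0.15,"wx":0,"wy":0,"wz":0},{"x":0.005,"y":0.009,"z":0.26,"wx":0,"wy":0,"wz":0},{"x":0.005,"y":0.009,"z":0.36,"wx":0,"wy":0,"wz":0},{"x":0.005,"y":0.009,"z":0.44,"wx":0,"wy":0,"wz":0},{"x":0.005,"y":0.009,"z":0.51,"wx":0,"wy":0,"wz":0},{"x":0.005,"y":0.009,"z":0.55,"wx":0,"wy":0,"wz":0},{"x":0.005,"y":0.009,"z":0.58,"wx":0,"wy":0,"wz":0},{"x":0.005,"y":0.009,"z":0.595,"wx":0,"wy":0,"wz":0},{"x":0.005,"y":0.009,"z":0.605,"wx":0,"wy":0,"wz":0},{"x":0.005,"y":0.009,"z":0.605,"wx":0,"wy":0,"wz":0}])

```text
t: 8.07
eef_pos: [0.4397, 0.3219, 0.0806]
tool_rot: [-0.001, 0.124, 0.992, -0.0]
contact_force: [-0.4, -0.5, -3.0]
gripper_width: 0.725
```

>>> jog_arm(plan=[{"x":0,"y":0,"z":0.005,"wx":0,"wy":0,"wz":0},{"x":0,"y":0,"z":0.01,"wx":0,"wy":0,"wz":0},{"x":0,"y":0,"z":0.01,"wx":0,"wy":0,"wz":0}])

```text
t: 8.32
eef_pos: [0.4407, 0.3221, 0.0801]
tool_rot: [-0.0, 0.124, 0.992, 0.0]
contact_force: [-0.6, -2.5, 7.7]
gripper_width: 0.724
```

Contact with the board shows as +7.7 N. I'm releasing, then rising.

>>> jog_arm(plan=[{"x":0,"y":0,"z":0,"wx":0,"wy":0,"wz":0},{"x":0,"y":0,"z":0,"wx":0,"wy":0,"wz":0},{"x":0,"y":0,"z":0,"wx":0,"wy":0,"wz":0},{"x":0,"y":0,"z":0,"wx":0,"wy":0,"wz":0},{"x":0,"y":0,"z":0,"wx":0,"wy":0,"wz":0},{"x":0,"y":0,"z":-0.05,"wx":0,"wy":0,"wz":0},{"x":0,"y":0,"z":-0.15,"wx":0,"wy":0,"wz":0},{"x":0,"y":0,"z":-0.3,"wx":0,"wy":0,"wz":0},{"x":0,"y":0,"z":-0.45,"wx":0,"wy":0,"wz":0},{"x":0,"y":0,"z":-0.6,"wx":0,"wy":0,"wz":0},{"x":0,"y":0,"z":-0.65,"wx":0,"wy":0,"wz":0}], hand=1)

```text
t: 9.23
eef_pos: [0.4426, 0.3233, 0.2152]
tool_rot: [0.002, 0.124, 0.992, 0.003]
contact_force: [1.3, -0.5, 0.8]
gripper_width: 1.003
```

```bash
python3 go.py .571 .09 .21
```

```text
t 9.23 p [0.4426 0.3233 0.2152] xyz [-0.91  -0.972  0.023] rot [ 0.002   0.0011 -0.001 ] w 1.003 F [ 1.3 -0.5  0.8]
```

>>> jog_arm(plan=[{"x":-0.1,"y":-0.1,"z":0,"wx":0,"wy":0,"wz":0},{"x":-0.25,"y":-0.27,"z":0,"wx":0,"wy":0,"wz":0},{"x":-0.4,"y":-0.43,"z":0,"wx":0,"wy":0,"wz":0},{"x":-0.55,"y":-0.59,"z":0,"wx":0,"wy":0,"wz":0},{"x":-0.7,"y":-0.75,"z":0,"wx":0,"wy":0,"wz":0},{"x":-0.82,"y":-0.88,"z":0,"wx":0,"wy":0,"wz":0},{"x":-0.91,"y":-0.972,"z":0.02,"wx":0.002,"wy":0.001,"wz":0},{"x":-0.91,"y":-0.972,"z":0.02,"wx":0.002,"wy":0.001,"wz":0},{"x":-0.91,"y":-0.972,"z":0.02,"wx":0.002,"wy":0.001,"wz":0},{"x":-0.91,"y":-0.972,"z":0.02,"wx":0.002,"wy":0.001,"wz":0}])

```text
t: 10.07
eef_pos: [0.5706, 0.0908, 0.2105]
tool_rot: [-0.0, 0.124, 0.992, 0.0]
contact_force: [-0.3, -0.3, -0.2]
gripper_width: 1.0
```

Run:
```python
from ov import *
from go import go
go(.571,.09,.078)
out=[]
s0=monitor.get_obs();tcp=s0['eef_pos']
for c,(x0,y0) in(('top',(90,110)),('side',(130,70))):
    im=snap(c);s=2.5;k=cv2.resize(im[y0:y0+190,x0:x0+160][:,:,::-1],None,fx=s,fy=s,interpolation=cv2.INTER_CUBIC).copy()
    draw(k,c,circ((.571,.09),.118,.032),x0,y0,s,(0,255,255));draw(k,c,circ(tcp,tcp[2],.005),x0,y0,s,(0,0,255))
    draw(k,c,circ((.441,.323),.113,.030),x0,y0,s,(0,255,255));
    out.append(k)
cv2.imwrite('pics/f.png',np.hstack(out))
```

```text
t 10.07 p [0.5706 0.0908 0.2105] xyz [-0.003 -0.004  0.662] rot [ 0.0001 -0.0002 -0.0009] w 1.0 F [-0.3 -0.3 -0.2]
```

View pics/f.png

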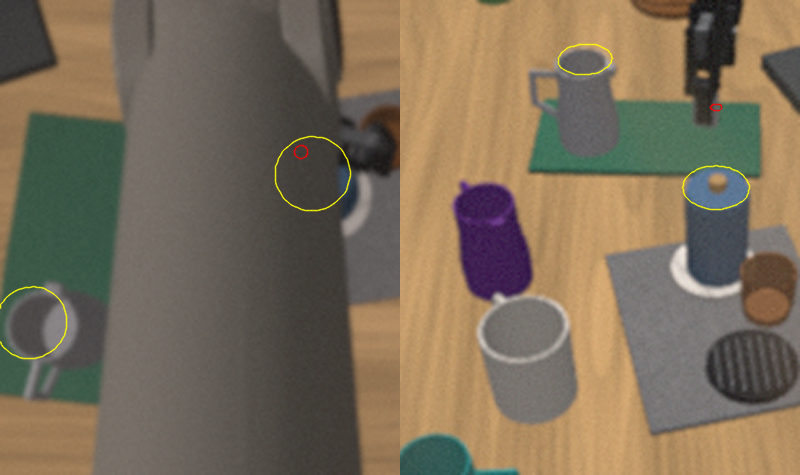

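Side view: jug upright on the board at (588,110), jar under the gripper at (716,190). The top view puts the jug rim a few mm to the right of my circle, and I'll check that later. I'm grasping the jar.

>>> jog_arm(plan=[{"x":0,"y":0,"z":0.08,"wx":0,"wy":0,"wz":0},{"x":0,"y":0,"z":0.18,"wx":0,"wy":0,"wz":0},{"x":0,"y":0,"z":0.28,"wx":0,"wy":0,"wz":0},{"x":0,"y":0,"z":0.38,"wx":0,"wy":0,"wz":0},{"x":0,"y":0,"z":0.48,"wx":0,"wy":0,"wz":0},{"x":0,"y":0,"z":0.58,"wx":0,"wy":0,"wz":0},{"x":0,"y":0,"z":0.64,"wx":0,"wy":0,"wz":0},{"x":0,"y":0,"z":0.66,"wx":0,"wy":0,"wz":0},{"x":0,"y":0,"z":0.66,"wx":0,"wy":0,"wz":0},{"x":0,"y":0,"z":0.66,"wx":0,"wy":0,"wz":0}])

```text
t: 11.0
eef_pos: [0.5708, 0.0925, 0.0793]
tool_rot: [0.0, 0.123, 0.992, 0.001]
contact_force: [-0.1, 0.7, -0.4]
gripper_width: 1.0
```

>>> jog_arm(plan=[{"x":0,"y":0,"z":0,"wx":0,"wy":0,"wz":0},{"x":0,"y":0,"z":0,"wx":0,"wy":0,"wz":0},{"x":0,"y":0,"z":0,"wx":0,"wy":0,"wz":0},{"x":0,"y":0,"z":0,"wx":0,"wy":0,"wz":0},{"x":0,"y":0,"z":0,"wx":0,"wy":0,"wz":0},{"x":0,"y":0,"z":0,"wx":0,"wy":0,"wz":0},{"x":0,"y":0,"z":0,"wx":0,"wy":0,"wz":0}], hand=-1, grip_force=50)

```text
t: 11.58
eef_pos: [0.5719, 0.092, 0.081]
tool_rot: [0.002, 0.123, 0.992, 0.001]
contact_force: [-2.4, -1.8, 6.3]
gripper_width: 0.738
```

>>> jog_arm(plan=[{"x":0,"y":0,"z":-0.05,"wx":0,"wy":0,"wz":0},{"x":0,"y":0,"z":-0.15,"wx":0,"wy":0,"wz":0},{"x":0,"y":0,"z":-0.28,"wx":0,"wy":0,"wz":0},{"x":0,"y":0,"z":-0.42,"wx":0,"wy":0,"wz":0},{"x":0,"y":0,"z":-0.54,"wx":0,"wy":0,"wz":0},{"x":0,"y":0,"z":-0.6,"wx":0,"wy":0,"wz":0},{"x":0,"y":0,"z":-0.6,"wx":0,"wy":0,"wz":0}])

```text
t: 12.17
eef_pos: [0.5733, 0.0921, 0.2044]
tool_rot: [0.004, 0.123, 0.992, 0.002]
contact_force: [0.2, 0.5, -2.6]
gripper_width: 0.74
```

```bash
python3 go.py .575 .31 .2
```

```text
t 12.17 p [0.5733 0.0921 0.2044] xyz [0.258 1.058 0.026] rot [ 0.0018  0.0025 -0.0003] w 0.74 F [ 0.2  0.5 -2.6]
```

>>> jog_arm(plan=[{"x":0.01,"y":0.04,"z":0,"wx":0,"wy":0,"wz":0},{"x":0.03,"y":0.13,"z":0,"wx":0,"wy":0,"wz":0},{"x":0.06,"y":0.25,"z":0,"wx":0,"wy":0,"wz":0},{"x":0.09,"y":0.38,"z":0,"wx":0,"wy":0,"wz":0},{"x":0.12,"y":0.51,"z":0,"wx":0,"wy":0,"wz":0},{"x":0.15,"y":0.64,"z":0,"wx":0,"wy":0,"wz":0},{"x":0.18,"y":0.77,"z":0,"wx":0,"wy":0,"wz":0},{"x":0.22,"y":0.88,"z":0,"wx":0,"wy":0,"wz":0},{"x":0.24,"y":0.96,"z":0,"wx":0,"wy":0,"wz":0},{"x":0.25,"y":1.0,"z":0,"wx":0,"wy":0,"wz":0},{"x":0.25,"y":1.0,"z":0,"wx":0.002,"wy":0.002,"wz":0},{"x":0.25,"y":1.0,"z":0,"wx":0.002,"wy":0.002,"wz":0}])

```text
t: 13.17
eef_pos: [0.5737, 0.2973, 0.2043]
tool_rot: [0.0, 0.123, 0.992, -0.001]
contact_force: [0.9, -0.2, -3.1]
gripper_width: 0.736
```

```bash
python3 go.py .575 .31 .079
```

```text
t 13.17 p [0.5737 0.2973 0.2043] xyz [0.01  0.065 0.626] rot [-0.0009  0.0002 -0.0004] w 0.736 F [ 0.9 -0.2 -3.1]
```

>>> jog_arm(plan=[{"x":0.01,"y":0.03,"z":0.06,"wx":0,"wy":0,"wz":0},{"x":0.01,"y":0.065,"z":0.15,"wx":0,"wy":0,"wz":0},{"x":0.01,"y":0.065,"z":0.26,"wx":0,"wy":0,"wz":0},{"x":0.01,"y":0.065,"z":0.36,"wx":0,"wy":0,"wz":0},{"x":0.01,"y":0.065,"z":0.45,"wx":0,"wy":0,"wz":0},{"x":0.01,"y":0.065,"z":0.53,"wx":0,"wy":0,"wz":0},{"x":0.01,"y":0.065,"z":0.58,"wx":0,"wy":0,"wz":0},{"x":0.01,"y":0.065,"z":0.61,"wx":0,"wy":0,"wz":0},{"x":0.01,"y":0.065,"z":0.625,"wx":0,"wy":0,"wz":0},{"x":0.01,"y":0.065,"z":0.635,"wx":0,"wy":0,"wz":0},{"x":0.01,"y":0.065,"z":0.635,"wx":0,"wy":0,"wz":0}])

```text
t: 14.08
eef_pos: [0.5755, 0.3098, 0.0778]
tool_rot: [0.001, 0.124, 0.992, -0.001]
contact_force: [-0.2, 0.1, -3.5]
gripper_width: 0.741
```

>>> jog_arm(plan=[{"x":0,"y":0,"z":0.005,"wx":0,"wy":0,"wz":0},{"x":0,"y":0,"z":0.01,"wx":0,"wy":0,"wz":0},{"x":0,"y":0,"z":0.01,"wx":0,"wy":0,"wz":0}])

```text
t: 14.33
eef_pos: [0.5765, 0.3101, 0.0772]
tool_rot: [0.002, 0.124, 0.992, -0.001]
contact_force: [-0.3, -1.7, 3.3]
gripper_width: 0.737
```

>>> jog_arm(plan=[{"x":0,"y":0,"z":0,"wx":0,"wy":0,"wz":0},{"x":0,"y":0,"z":0,"wx":0,"wy":0,"wz":0},{"x":0,"y":0,"z":0,"wx":0,"wy":0,"wz":0},{"x":0,"y":0,"z":0,"wx":0,"wy":0,"wz":0},{"x":0,"y":0,"z":0,"wx":0,"wy":0,"wz":0},{"x":0,"y":0,"z":-0.05,"wx":0,"wy":0,"wz":0},{"x":0,"y":0,"z":-0.15,"wx":0,"wy":0,"wz":0},{"x":0,"y":0,"z":-0.3,"wx":0,"wy":0,"wz":0},{"x":0,"y":0,"z":-0.45,"wx":0,"wy":0,"wz":0},{"x":0,"y":0,"z":-0.6,"wx":0,"wy":0,"wz":0},{"x":0,"y":0,"z":-0.65,"wx":0,"wy":0,"wz":0}], hand=1)

```text
t: 15.25
eef_pos: [0.5784, 0.3111, 0.213]
tool_rot: [0.004, 0.124, 0.992, 0.002]
contact_force: [0.9, -0.2, 0.4]
gripper_width: 1.002
```

Run:
```python
from ov import *
from go import go
c='side';im=snap(c);x0,y0,s=150,70,4
k=cv2.resize(im[y0:y0+150,x0:x0+190][:,:,::-1],None,fx=s,fy=s,interpolation=cv2.INTER_CUBIC).copy()
for p,z,r,col in(((.615,.0235),.062,.028,(255,0,255)),((.615,.0235),.006,.024,(255,0,255)),((.6,-.047),.012,.045,(0,255,255)),((.571,.09),.012,.045,(0,255,0)),((.4405,.322),.113,.03,(0,255,255)),((.576,.31),.114,.032,(0,255,0))):
    draw(k,c,circ(p,z,r),x0,y0,s,col)
cv2.imwrite('pics/g.png',k);go(.615,.0235,.2)
```

```text
t 15.3 p [0.5786 0.3113 0.2132] xyz [-0.529 -1.35   0.063] rot [ 0.0018  0.0028 -0.0008] w 1.0 F [ 1.  -0.2  0.9]
```

View pics/g.png

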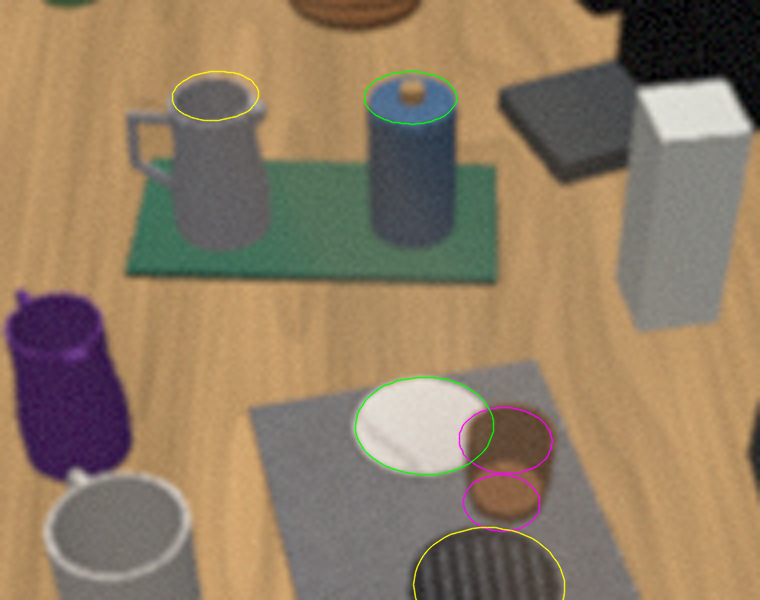

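Side view: jug and jar stand upright on the board, the marble and tray match my circles, and the cup at (508,460) is untouched, about 3 mm further in +x/+y than assumed. I'm going to the cup at (.617,.026).

>>> jog_arm(plan=[{"x":-0.06,"y":-0.15,"z":0,"wx":0,"wy":0,"wz":0},{"x":-0.14,"y":-0.34,"z":0,"wx":0,"wy":0,"wz":0},{"x":-0.21,"y":-0.53,"z":0,"wx":0,"wy":0,"wz":0},{"x":-0.28,"y":-0.72,"z":0,"wx":0,"wy":0,"wz":0},{"x":-0.34,"y":-0.88,"z":0,"wx":0,"wy":0,"wz":0},{"x":-0.38,"y":-0.98,"z":0,"wx":0,"wy":0,"wz":0},{"x":-0.38,"y":-0.98,"z":0,"wx":0.002,"wy":0.002,"wz":0}])

```text
t: 15.88
eef_pos: [0.604, 0.0946, 0.2125]
tool_rot: [0.001, 0.129, 0.992, -0.002]
contact_force: [0.0, -0.4, 0.3]
gripper_width: 1.003
```

```bash
python3 go.py .617 .026 .12
```

```text
t 15.88 p [0.604  0.0946 0.2125] xyz [-0.149 -0.313  0.464] rot [-0.0013  0.0009 -0.0039] w 1.003 F [ 0.  -0.4  0.3]
```

>>> jog_arm(plan=[{"x":-0.05,"y":-0.12,"z":0.05,"wx":0,"wy":0,"wz":-0.004},{"x":-0.12,"y":-0.25,"z":0.15,"wx":0,"wy":0,"wz":-0.004},{"x":-0.149,"y":-0.313,"z":0.28,"wx":0,"wy":0,"wz":-0.004},{"x":-0.149,"y":-0.313,"z":0.4,"wx":0,"wy":0,"wz":-0.004},{"x":-0.149,"y":-0.313,"z":0.46,"wx":0,"wy":0,"wz":-0.004},{"x":-0.149,"y":-0.313,"z":0.46,"wx":0,"wy":0,"wz":-0.004},{"x":-0.149,"y":-0.313,"z":0.46,"wx":0,"wy":0,"wz":-0.004},{"x":-0.149,"y":-0.313,"z":0.46,"wx":0,"wy":0,"wz":-0.004}])

```text
t: 16.55
eef_pos: [0.6179, 0.0273, 0.122]
tool_rot: [0.002, 0.122, 0.993, -0.002]
contact_force: [0.2, -0.9, 0.1]
gripper_width: 0.997
```

```bash
python3 go.py .617 .026 .022
```

```text
t 16.55 p [0.6179 0.0273 0.122 ] xyz [ 0.005 -0.006  0.5  ] rot [-0.001   0.0013  0.0007] w 0.997 F [ 0.2 -0.9  0.1]
```

>>> jog_arm(plan=[{"x":0.005,"y":-0.006,"z":0.06,"wx":0,"wy":0,"wz":0},{"x":0.005,"y":-0.006,"z":0.13,"wx":0,"wy":0,"wz":0},{"x":0.005,"y":-0.006,"z":0.21,"wx":0,"wy":0,"wz":0},{"x":0.005,"y":-0.006,"z":0.29,"wx":0,"wy":0,"wz":0},{"x":0.005,"y":-0.006,"z":0.37,"wx":0,"wy":0,"wz":0},{"x":0.005,"y":-0.006,"z":0.43,"wx":0,"wy":0,"wz":0},{"x":0.005,"y":-0.006,"z":0.47,"wx":0,"wy":0,"wz":0},{"x":0.005,"y":-0.006,"z":0.5,"wx":0,"wy":0,"wz":0},{"x":0.005,"y":-0.006,"z":0.5,"wx":0,"wy":0,"wz":0},{"x":0.005,"y":-0.006,"z":0.5,"wx":0,"wy":0,"wz":0}])

```text
t: 17.38
eef_pos: [0.6172, 0.026, 0.0222]
tool_rot: [0.002, 0.122, 0.993, -0.002]
contact_force: [-0.4, 0.4, -0.2]
gripper_width: 1.0
```

>>> jog_arm(plan=[{"x":0,"y":0,"z":0,"wx":0,"wy":0,"wz":0},{"x":0,"y":0,"z":0,"wx":0,"wy":0,"wz":0},{"x":0,"y":0,"z":0,"wx":0,"wy":0,"wz":0},{"x":0,"y":0,"z":0,"wx":0,"wy":0,"wz":0},{"x":0,"y":0,"z":0,"wx":0,"wy":0,"wz":0},{"x":0,"y":0,"z":0,"wx":0,"wy":0,"wz":0},{"x":0,"y":0,"z":0,"wx":0,"wy":0,"wz":0},{"x":0,"y":0,"z":0,"wx":0,"wy":0,"wz":0}], hand=-1, grip_force=25)

```text
t: 18.05
eef_pos: [0.618, 0.0261, 0.0233]
tool_rot: [0.003, 0.122, 0.993, -0.001]
contact_force: [-1.0, 0.9, 6.0]
gripper_width: 0.649
```

>>> jog_arm(plan=[{"x":0,"y":0,"z":-0.03,"wx":0,"wy":0,"wz":0},{"x":0,"y":0,"z":-0.1,"wx":0,"wy":0,"wz":0},{"x":0,"y":0,"z":-0.2,"wx":0,"wy":0,"wz":0},{"x":0,"y":0,"z":-0.32,"wx":0,"wy":0,"wz":0},{"x":0,"y":0,"z":-0.45,"wx":0,"wy":0,"wz":0},{"x":0,"y":0,"z":-0.58,"wx":0,"wy":0,"wz":0},{"x":0,"y":0,"z":-0.7,"wx":0,"wy":0,"wz":0},{"x":0,"y":0,"z":-0.76,"wx":0,"wy":0,"wz":0},{"x":0,"y":0,"z":-0.76,"wx":0,"wy":0,"wz":0}])

```text
t: 18.8
eef_pos: [0.6191, 0.0266, 0.179]
tool_rot: [0.006, 0.122, 0.993, -0.001]
contact_force: [0.2, 0.2, -1.2]
gripper_width: 0.655
```

Run:
```python
from h import *
from go import go
k=cams.read_camera('side')[90:300,130:400][:,:,::-1];cv2.imwrite('pics/i.png',cv2.resize(k,None,fx=2.5,fy=2.5))
go(.4925,-.3095,.17)
```

```text
t 18.85 p [0.6179 0.0267 0.1767] xyz [ 0.203 -1.783  0.033] rot [-0.0003  0.0027  0.0007] w 0.653 F [-0.6 -0.1 -1.5]
```

View pics/i.png

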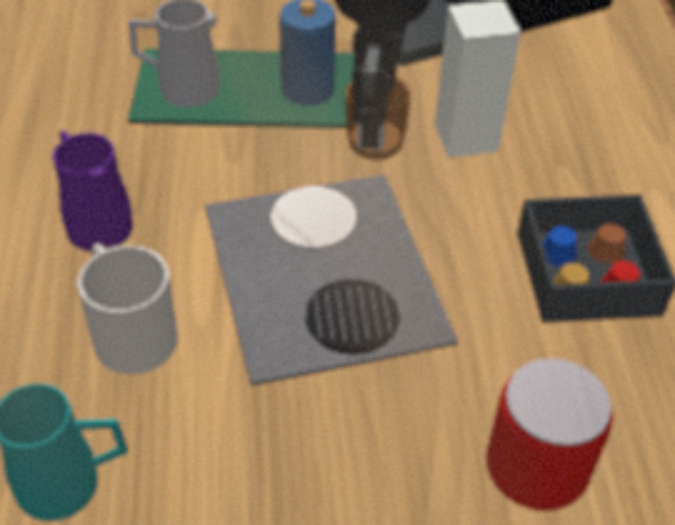

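The picture shows the cup held upright at (378,118), both pads empty, and jug and jar on the board. I'm carrying the cup to the coaster.

>>> jog_arm(plan=[{"x":0,"y":-0.04,"z":0,"wx":0,"wy":0.002,"wz":0},{"x":0.01,"y":-0.12,"z":0,"wx":0,"wy":0.002,"wz":0},{"x":0.02,"y":-0.23,"z":0,"wx":0,"wy":0.002,"wz":0},{"x":0.04,"y":-0.36,"z":0,"wx":0,"wy":0.002,"wz":0},{"x":0.05,"y":-0.49,"z":0,"wx":0,"wy":0.002,"wz":0},{"x":0.07,"y":-0.62,"z":0,"wx":0,"wy":0.002,"wz":0},{"x":0.08,"y":-0.74,"z":0,"wx":0,"wy":0.002,"wz":0},{"x":0.09,"y":-0.84,"z":0,"wx":0,"wy":0.002,"wz":0},{"x":0.1,"y":-0.9,"z":0,"wx":0,"wy":0.002,"wz":0},{"x":0.1,"y":-0.9,"z":0,"wx":0,"wy":0.002,"wz":0}])

```text
t: 19.68
eef_pos: [0.5523, -0.1476, 0.1758]
tool_rot: [-0.0, 0.125, 0.992, -0.002]
contact_force: [-0.7, -0.1, -0.7]
gripper_width: 0.654
```

```bash
python3 go.py .4925 -.3095 .12
```

```text
t 19.68 p [ 0.5523 -0.1476  0.1758] xyz [ 0.089 -0.858  0.281] rot [-0.001  -0.     -0.0013] w 0.654 F [-0.7 -0.1 -0.7]
```

>>> jog_arm(plan=[{"x":0,"y":-0.06,"z":0,"wx":0,"wy":0,"wz":0},{"x":0.01,"y":-0.15,"z":0,"wx":0,"wy":0,"wz":0},{"x":0.03,"y":-0.27,"z":0.02,"wx":0,"wy":0,"wz":0},{"x":0.04,"y":-0.4,"z":0.06,"wx":0,"wy":0,"wz":0},{"x":0.05,"y":-0.53,"z":0.12,"wx":0,"wy":0,"wz":0},{"x":0.07,"y":-0.66,"z":0.18,"wx":0,"wy":0,"wz":0},{"x":0.08,"y":-0.77,"z":0.24,"wx":0,"wy":0,"wz":0},{"x":0.089,"y":-0.83,"z":0.28,"wx":0,"wy":0,"wz":0},{"x":0.089,"y":-0.858,"z":0.28,"wx":0,"wy":0,"wz":0},{"x":0.089,"y":-0.858,"z":0.28,"wx":0,"wy":0,"wz":0},{"x":0.089,"y":-0.858,"z":0.28,"wx":0,"wy":0,"wz":0}])

```text
t: 20.6
eef_pos: [0.4934, -0.3089, 0.1205]
tool_rot: [0.0, 0.124, 0.992, -0.001]
contact_force: [-0.2, 0.5, -0.2]
gripper_width: 0.651
```

```bash
python3 go.py .4925 -.3095 .025
```

```text
t 20.6 p [ 0.4934 -0.3089  0.1205] xyz [ 0.004 -0.003  0.478] rot [-0.0008  0.0001 -0.001 ] w 0.651 F [-0.2  0.5 -0.2]
```

>>> jog_arm(plan=[{"x":0.004,"y":-0.003,"z":0.05,"wx":0,"wy":0,"wz":0},{"x":0.004,"y":-0.003,"z":0.11,"wx":0,"wy":0,"wz":0},{"x":0.004,"y":-0.003,"z":0.18,"wx":0,"wy":0,"wz":0},{"x":0.004,"y":-0.003,"z":0.25,"wx":0,"wy":0,"wz":0},{"x":0.004,"y":-0.003,"z":0.32,"wx":0,"wy":0,"wz":0},{"x":0.004,"y":-0.003,"z":0.38,"wx":0,"wy":0,"wz":0},{"x":0.004,"y":-0.003,"z":0.43,"wx":0,"wy":0,"wz":0},{"x":0.004,"y":-0.003,"z":0.46,"wx":0,"wy":0,"wz":0},{"x":0.004,"y":-0.003,"z":0.475,"wx":0,"wy":0,"wz":0},{"x":0.004,"y":-0.003,"z":0.482,"wx":0,"wy":0,"wz":0},{"x":0.004,"y":-0.003,"z":0.486,"wx":0,"wy":0,"wz":0},{"x":0.004,"y":-0.003,"z":0.486,"wx":0,"wy":0,"wz":0}])

```text
t: 21.6
eef_pos: [0.4927, -0.3097, 0.0237]
tool_rot: [0.0, 0.124, 0.992, -0.001]
contact_force: [0.2, -0.7, -1.8]
gripper_width: 0.654
```

>>> jog_arm(plan=[{"x":0,"y":0,"z":0.005,"wx":0,"wy":0,"wz":0},{"x":0,"y":0,"z":0.01,"wx":0,"wy":0,"wz":0},{"x":0,"y":0,"z":0.01,"wx":0,"wy":0,"wz":0}])

```text
t: 21.85
eef_pos: [0.4933, -0.3099, 0.0232]
tool_rot: [0.001, 0.124, 0.992, -0.001]
contact_force: [-3.0, 3.2, 10.7]
gripper_width: 0.649
```

Contact. I'm releasing and rising, then looking from both cameras.

>>> jog_arm(plan=[{"x":0,"y":0,"z":-0.005,"wx":0,"wy":0,"wz":0},{"x":0,"y":0,"z":-0.005,"wx":0,"wy":0,"wz":0},{"x":0,"y":0,"z":-0.005,"wx":0,"wy":0,"wz":0},{"x":0,"y":0,"z":-0.005,"wx":0,"wy":0,"wz":0},{"x":0,"y":0,"z":-0.005,"wx":0,"wy":0,"wz":0},{"x":0,"y":0,"z":-0.005,"wx":0,"wy":0,"wz":0},{"x":0,"y":0,"z":-0.05,"wx":0,"wy":0,"wz":0},{"x":0,"y":0,"z":-0.15,"wx":0,"wy":0,"wz":0},{"x":0,"y":0,"z":-0.3,"wx":0,"wy":0,"wz":0},{"x":0,"y":0,"z":-0.48,"wx":0,"wy":0,"wz":0},{"x":0,"y":0,"z":-0.66,"wx":0,"wy":0,"wz":0},{"x":0,"y":0,"z":-0.8,"wx":0,"wy":0,"wz":0}], hand=1)

```text
t: 22.85
eef_pos: [0.4932, -0.3101, 0.1866]
tool_rot: [0.002, 0.125, 0.992, -0.002]
contact_force: [-0.2, -0.2, 0.8]
gripper_width: 1.001
```

Run:
```python
from ov import *
from go import go
items=[((.4405,.322),.113,.03,(0,255,255)),((.576,.31),.114,.032,(0,255,0)),((.4925,-.3095),.006,.048,(255,0,255)),((.493,-.31),.062,.028,(255,0,255)),((.6,-.047),.012,.045,(0,255,255)),((.571,.09),.012,.045,(0,255,0))]
I={c:snap(c) for c in('top','side')}
# pads by segmentation
H=cv2.cvtColor(I['top'],cv2.COLOR_RGB2HSV);Hs=cv2.cvtColor(I['side'],cv2.COLOR_RGB2HSV)
for c,h in(('top',H),('side',Hs)):
    for n,lo,hi in(('marble',(0,0,150),(180,50,255)),('tray',(0,0,0),(180,110,62))):
        m=cv2.morphologyEx(cv2.inRange(h,lo,hi),cv2.MORPH_CLOSE,np.ones((5,5)));l=cv2.connectedComponents(m)[1]
        u,v=np.round(proj(c,(.571,.09,.012) if n=='marble' else (.6,-.047,.012))).astype(int)
        w=l[v-3:v+4,u-3:u+4].max()
        ys,xs=np.nonzero(l==w);cn=cv2.findContours((l==w).astype('u1'),0,1)[0][0][:,0]
        P=np.float32([at(c,p,.012)[:2] for p in cn]);print(c,n,len(xs),cv2.minEnclosingCircle(P),P.mean(0))
out=[]
for c,(x0,y0,x1,y1) in(('top',(70,120,330,260)),('side',(170,60,320,380))):
    s=2 if c=='top' else 1.8;im=I[c]
    k=cv2.resize(im[y0:y1,x0:x1][:,:,::-1],None,fx=s,fy=s,interpolation=cv2.INTER_CUBIC).copy()
    for p,z,r,col in items: draw(k,c,circ(p,z,r),x0,y0,s,col)
    o=np.zeros((580,k.shape[1],3),'u1');o[:k.shape[0]]=k;out.append(o)
cv2.imwrite('pics/j.png',np.hstack(out));go(.4405,.322,.24)
```

```text
top marble 881 ((0.5695657134056091, 0.08874280005693436), 0.041453972458839417) [0.5683 0.0882]
top tray 1069 ((0.5972086191177368, -0.046677399426698685), 0.04472190514206886) [ 0.5965 -0.0466]
side marble 768 ((0.5999996662139893, 0.09591618180274963), 0.067847341299057) [0.6043 0.0936]
side tray 179444 ((0.6324251890182495, 0.7117525935173035), 1.2318024635314941) [0.6035 0.193 ]Traceback (most recent call last):
  File "<stdin>", line 18, in <module>
  File "ov.py", line 5, in draw
    q=np.array([(proj(c,p)+.5-[x0,y0])*s for p in pts]);cv2.polylines(im,[np.int32(q)],False,col,1,cv2.LINE_AA)
                 ~~~~^^^^^
  File "h.py", line 13, in proj
    k=cams.get_calibration(c);E=np.array(k['extrinsics']);q=E[:3,:3]@np.array(p)+E[:3,3]
ValueError: time passes only in moves, steps and waits
```

```bash
sed -i 's/^def snap/CAL={c:cams.get_calibration(c) for c in ("top","side")}\ndef snap/; s/k=cams.get_calibration(c);/k=CAL[c];/' h.py
python3 - <<'E'
from ov import *
from go import go
items=[((.4405,.322),.113,.03,(0,255,255)),((.576,.31),.114,.032,(0,255,0)),((.4925,-.3095),.006,.048,(255,0,255)),((.493,-.31),.062,.028,(255,0,255)),((.598,-.047),.012,.045,(0,255,255)),((.57,.0895),.012,.045,(0,255,0))]
out=[]
for c,(x0,y0,x1,y1) in(('top',(70,120,330,260)),('side',(170,60,320,380))):
    s=2 if c=='top' else 1.8;im=snap(c)
    k=cv2.resize(im[y0:y1,x0:x1][:,:,::-1],None,fx=s,fy=s,interpolation=cv2.INTER_CUBIC).copy()
    for p,z,r,col in items: draw(k,c,circ(p,z,r),x0,y0,s,col)
    o=np.zeros((580,k.shape[1],3),'u1');o[:k.shape[0]]=k;out.append(o)
cv2.imwrite('pics/j.png',np.hstack(out));go(.4405,.322,.24)
E
```

```text
t 23.05 p [ 0.4933 -0.3095  0.1844] xyz [ 1.033  2.994 -0.289] rot [-0.0007  0.0015 -0.0011] w 1.0 F [ 0.3  0.1 -0.6]
```

View pics/j.png

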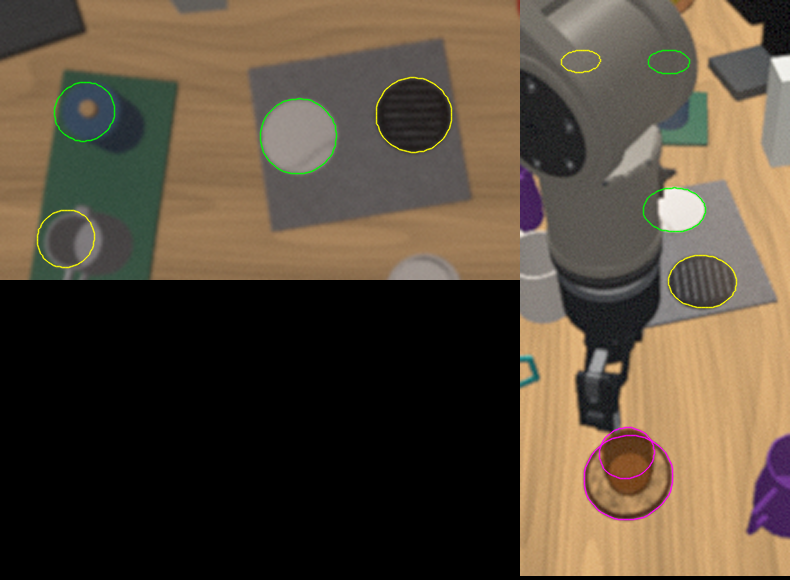

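Top view: the jar at (88,108), marble and tray match their circles, but the jug rim looks about 3 px right of its circle. Side view: the cup is centred on the coaster at (627,475). I'll take one closer measurement of the jug.

Run:
```python
from ov import *
from go import go
c='top';im=snap(c)
for n,z in(('jug',.008),('jar',.008)):
    for r in finder.place_of(c,n)[:5]: print(n,np.round(r['location'],1),round(r['confidence'],2),at(c,r['location'],z))
    for r in finder.find_in(c,n)[:5]: print(n,np.round(r['bbox'],1),round(r['confidence'],2))
x0,y0,s=75,205,8
k=cv2.resize(im[y0:y0+70,x0:x0+75][:,:,::-1],None,fx=s,fy=s,interpolation=cv2.INTER_CUBIC).copy()
k=cv2.convertScaleAbs(k,alpha=1.6)
for p,col in(((.4405,.322),(0,255,255)),((.4405,.315),(0,0,255))):
    draw(k,c,circ(p,.113,.03),x0,y0,s,col);draw(k,c,circ(p,.02,.036),x0,y0,s,col)
cv2.imwrite('pics/k.png',k)
```

```text
jug [403.3 154.9] 0.97 [ 0.6578 -0.3524  0.008 ]
jug [344.8 294.6] 0.9 [ 0.3255 -0.2074  0.008 ]
jug [121.6 239.6] 0.86 [0.4439 0.3132 0.008 ]
jug [213.7 280.1] 0.56 [0.3539 0.0956 0.008 ]
jug [184.8 268.2  44.9  33.3] 0.92
jug [ 91.6 219.8  45.5  53. ] 0.88
jug [328.6 264.3  40.6  52.1] 0.7
jug [367.8 204.4  39.1  41.1] 0.7
jug [390.2 129.1  44.8  45.1] 0.67
jar [127.8 184.8] 0.81 [0.5738 0.3058 0.008 ]
jar [219.  188.6] 0.16 [0.5682 0.0891 0.008 ]
jar [ 99.2 161.6  43.   35. ] 0.76
```

View pics/k.png

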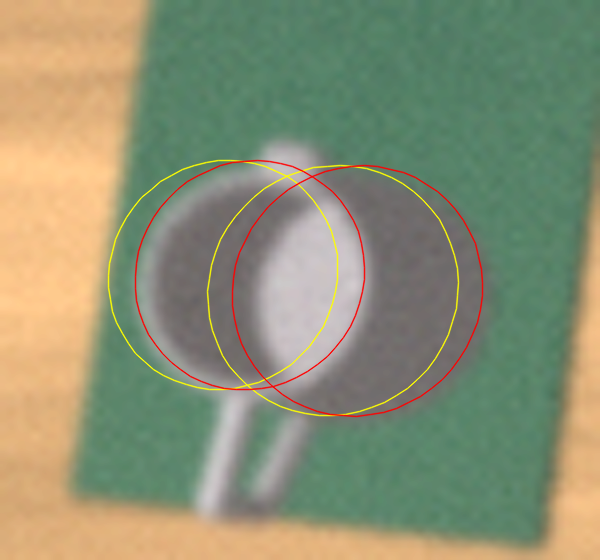

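The jug really stands at about (.440,.313), since the red circles nearly fit. So the fingers gripped it about 8 mm off-centre without shifting it. This time I centre the TCP on the observed jug before gripping.

>>> jog_arm(plan=[{"x":0,"y":0.05,"z":-0.05,"wx":0,"wy":0,"wz":0},{"x":0.06,"y":0.18,"z":-0.15,"wx":0,"wy":0,"wz":0},{"x":0.12,"y":0.35,"z":-0.2,"wx":0,"wy":0,"wz":0},{"x":0.18,"y":0.53,"z":-0.2,"wx":0,"wy":0,"wz":0},{"x":0.25,"y":0.71,"z":-0.2,"wx":0,"wy":0,"wz":0},{"x":0.3,"y":0.88,"z":-0.2,"wx":0,"wy":0,"wz":0},{"x":0.34,"y":1.0,"z":-0.2,"wx":0,"wy":0,"wz":0}])

```text
t: 23.88
eef_pos: [0.4752, -0.0943, 0.2218]
tool_rot: [-0.0, 0.123, 0.992, -0.0]
contact_force: [0.5, 0.7, -0.5]
gripper_width: 1.0
```

>>> jog_arm(plan=[{"x":0.06,"y":0.18,"z":0,"wx":0,"wy":0,"wz":0},{"x":0.12,"y":0.36,"z":0,"wx":0,"wy":0,"wz":0},{"x":0.18,"y":0.54,"z":0,"wx":0,"wy":0,"wz":0},{"x":0.25,"y":0.72,"z":0,"wx":0,"wy":0,"wz":0},{"x":0.3,"y":0.88,"z":0,"wx":0,"wy":0,"wz":0},{"x":0.34,"y":1.0,"z":0,"wx":0,"wy":0,"wz":0},{"x":0.34,"y":1.0,"z":0,"wx":0,"wy":0,"wz":0}])

```text
t: 24.47
eef_pos: [0.4569, 0.1229, 0.222]
tool_rot: [-0.001, 0.118, 0.993, 0.001]
contact_force: [-0.5, 0.4, 0.3]
gripper_width: 1.0
```

```bash
python3 go.py .44 .313 .2
```

```text
t 24.47 p [0.4569 0.1229 0.222 ] xyz [0.305 0.904 0.111] rot [ 0.0003 -0.0004  0.0027] w 1.0 F [-0.5  0.4  0.3]
```

>>> jog_arm(plan=[{"x":0.05,"y":0.15,"z":0,"wx":0,"wy":0,"wz":0.003},{"x":0.11,"y":0.32,"z":0,"wx":0,"wy":0,"wz":0.003},{"x":0.16,"y":0.49,"z":0,"wx":0,"wy":0,"wz":0.003},{"x":0.22,"y":0.66,"z":0.03,"wx":0,"wy":0,"wz":0.003},{"x":0.27,"y":0.8,"z":0.06,"wx":0,"wy":0,"wz":0.003},{"x":0.305,"y":0.88,"z":0.11,"wx":0,"wy":0,"wz":0.003},{"x":0.305,"y":0.904,"z":0.11,"wx":0,"wy":0,"wz":0.003},{"x":0.305,"y":0.904,"z":0.11,"wx":0,"wy":0,"wz":0.003},{"x":0.305,"y":0.904,"z":0.11,"wx":0,"wy":0,"wz":0.003},{"x":0.305,"y":0.904,"z":0.11,"wx":0,"wy":0,"wz":0.003}])

```text
t: 25.3
eef_pos: [0.4409, 0.3111, 0.2008]
tool_rot: [-0.0, 0.124, 0.992, 0.0]
contact_force: [-0.3, 0.0, -0.7]
gripper_width: 1.002
```

```bash
python3 go.py .44 .313 .078
```

```text
t 25.3 p [0.4409 0.3111 0.2008] xyz [0.007 0.008 0.614] rot [ 0.0002 -0.0001 -0.0011] w 1.002 F [-0.3  0.  -0.7]
```

>>> jog_arm(plan=[{"x":0.006,"y":0.008,"z":0.08,"wx":0,"wy":0,"wz":0},{"x":0.006,"y":0.008,"z":0.18,"wx":0,"wy":0,"wz":0},{"x":0.006,"y":0.008,"z":0.29,"wx":0,"wy":0,"wz":0},{"x":0.006,"y":0.008,"z":0.4,"wx":0,"wy":0,"wz":0},{"x":0.006,"y":0.008,"z":0.5,"wx":0,"wy":0,"wz":0},{"x":0.006,"y":0.008,"z":0.58,"wx":0,"wy":0,"wz":0},{"x":0.006,"y":0.008,"z":0.615,"wx":0,"wy":0,"wz":0},{"x":0.006,"y":0.008,"z":0.615,"wx":0,"wy":0,"wz":0},{"x":0.006,"y":0.008,"z":0.615,"wx":0,"wy":0,"wz":0}])

```text
t: 26.05
eef_pos: [0.4408, 0.3124, 0.0784]
tool_rot: [0.0, 0.125, 0.992, 0.0]
contact_force: [0.3, -0.1, 0.0]
gripper_width: 0.998
```

>>> jog_arm(plan=[{"x":0,"y":0,"z":0,"wx":0,"wy":0,"wz":0},{"x":0,"y":0,"z":0,"wx":0,"wy":0,"wz":0},{"x":0,"y":0,"z":0,"wx":0,"wy":0,"wz":0},{"x":0,"y":0,"z":0,"wx":0,"wy":0,"wz":0},{"x":0,"y":0,"z":0,"wx":0,"wy":0,"wz":0},{"x":0,"y":0,"z":0,"wx":0,"wy":0,"wz":0},{"x":0,"y":0,"z":0,"wx":0,"wy":0,"wz":0}], hand=-1, grip_force=45)

```text
t: 26.63
eef_pos: [0.442, 0.3133, 0.0802]
tool_rot: [0.001, 0.125, 0.992, 0.002]
contact_force: [0.3, -0.1, 5.9]
gripper_width: 0.701
```

>>> jog_arm(plan=[{"x":0,"y":0,"z":-0.05,"wx":0,"wy":0,"wz":0},{"x":0,"y":0,"z":-0.15,"wx":0,"wy":0,"wz":0},{"x":0,"y":0,"z":-0.28,"wx":0,"wy":0,"wz":0},{"x":0,"y":0,"z":-0.42,"wx":0,"wy":0,"wz":0},{"x":0,"y":0,"z":-0.56,"wx":0,"wy":0,"wz":0},{"x":0,"y":0,"z":-0.65,"wx":0,"wy":0,"wz":0},{"x":0,"y":0,"z":-0.7,"wx":0,"wy":0,"wz":0},{"x":0,"y":0,"z":-0.7,"wx":0,"wy":0,"wz":0}])

```text
t: 27.3
eef_pos: [0.4425, 0.3136, 0.223]
tool_rot: [0.003, 0.125, 0.992, 0.003]
contact_force: [-0.1, 0.7, -2.7]
gripper_width: 0.703
```

```bash
python3 go.py .598 -.047 .2
```

```text
t 27.3 p [0.4425 0.3136 0.223 ] xyz [-1.2   -1.554  0.109] rot [ 0.0023  0.0015 -0.0016] w 0.703 F [-0.1  0.7 -2.7]
```

>>> jog_arm(plan=[{"x":-0.03,"y":-0.04,"z":0,"wx":0,"wy":0,"wz":0},{"x":-0.08,"y":-0.1,"z":0,"wx":0,"wy":0,"wz":0},{"x":-0.16,"y":-0.2,"z":0,"wx":0,"wy":0,"wz":0},{"x":-0.25,"y":-0.32,"z":0,"wx":0,"wy":0,"wz":0},{"x":-0.34,"y":-0.44,"z":0,"wx":0,"wy":0,"wz":0},{"x":-0.43,"y":-0.56,"z":0,"wx":0,"wy":0,"wz":0},{"x":-0.52,"y":-0.68,"z":0,"wx":0.002,"wy":0.001,"wz":0},{"x":-0.6,"y":-0.78,"z":0,"wx":0.002,"wy":0.001,"wz":0},{"x":-0.6,"y":-0.78,"z":0,"wx":0.002,"wy":0.001,"wz":0}])

```text
t: 28.05
eef_pos: [0.5212, 0.1247, 0.2209]
tool_rot: [0.0, 0.13, 0.992, -0.002]
contact_force: [-0.3, 0.8, -2.9]
gripper_width: 0.698
```

```bash
python3 go.py .598 -.047 .19
```

```text
t 28.05 p [0.5212 0.1247 0.2209] xyz [-0.591 -0.731  0.158] rot [-0.0012  0.0004 -0.0044] w 0.698 F [-0.3  0.8 -2.9]
```

>>> jog_arm(plan=[{"x":-0.05,"y":-0.06,"z":0,"wx":0,"wy":0,"wz":-0.004},{"x":-0.13,"y":-0.16,"z":0,"wx":0,"wy":0,"wz":-0.004},{"x":-0.22,"y":-0.28,"z":0.02,"wx":0,"wy":0,"wz":-0.004},{"x":-0.31,"y":-0.4,"z":0.05,"wx":0,"wy":0,"wz":-0.004},{"x":-0.4,"y":-0.52,"z":0.08,"wx":0,"wy":0,"wz":-0.004},{"x":-0.49,"y":-0.62,"z":0.12,"wx":0,"wy":0,"wz":-0.004},{"x":-0.56,"y":-0.7,"z":0.16,"wx":0,"wy":0,"wz":-0.004},{"x":-0.591,"y":-0.731,"z":0.16,"wx":0,"wy":0,"wz":-0.004},{"x":-0.591,"y":-0.731,"z":0.16,"wx":0,"wy":0,"wz":-0.004},{"x":-0.591,"y":-0.731,"z":0.16,"wx":0,"wy":0,"wz":-0.004},{"x":-0.591,"y":-0.731,"z":0.16,"wx":0,"wy":0,"wz":-0.004}])

```text
t: 28.97
eef_pos: [0.5973, -0.0454, 0.1893]
tool_rot: [-0.0, 0.122, 0.992, -0.002]
contact_force: [-0.5, 0.1, -2.9]
gripper_width: 0.703
```

Run:
```python
from ov import *
from go import go
go(.598,-.047,.086)
tcp=monitor.get_obs()['eef_pos'];c='side';im=snap(c);x0,y0,s=190,90,4
k=cv2.resize(im[y0:y0+150,x0:x0+140][:,:,::-1],None,fx=s,fy=s,interpolation=cv2.INTER_CUBIC).copy()
zb=tcp[2]-.072
draw(k,c,circ((.598,-.047),.012,.045),x0,y0,s,(0,255,0))
draw(k,c,circ((.598,-.047),zb+.105,.03),x0,y0,s,(0,255,255));draw(k,c,circ((.598,-.047),zb,.036),x0,y0,s,(0,255,255))
cv2.imwrite('pics/l.png',k)
```

```text
t 28.97 p [ 0.5973 -0.0454  0.1893] xyz [-0.005 -0.006  0.516] rot [-0.001  -0.      0.0001] w 0.703 F [-0.5  0.1 -2.9]
```

View pics/l.png

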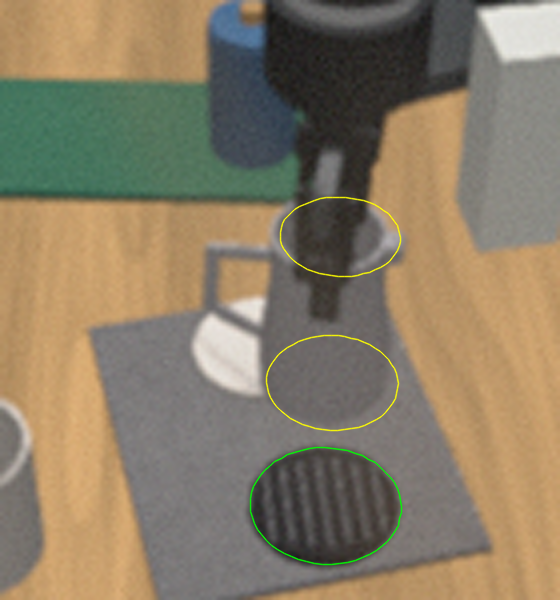

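The picture shows the jug upright above the tray, with its base at (327,380) about 2-3 mm towards -x/+y of the expected circle. I'll add that correction while lowering.

>>> jog_arm(plan=[{"x":-0.016,"y":-0.01,"z":0.05,"wx":0,"wy":0,"wz":0},{"x":-0.016,"y":-0.01,"z":0.12,"wx":0,"wy":0,"wz":0},{"x":-0.016,"y":-0.01,"z":0.2,"wx":0,"wy":0,"wz":0},{"x":-0.016,"y":-0.01,"z":0.28,"wx":0,"wy":0,"wz":0},{"x":-0.016,"y":-0.01,"z":0.36,"wx":0,"wy":0,"wz":0},{"x":-0.016,"y":-0.01,"z":0.43,"wx":0,"wy":0,"wz":0},{"x":-0.016,"y":-0.01,"z":0.475,"wx":0,"wy":0,"wz":0},{"x":-0.016,"y":-0.01,"z":0.5,"wx":0,"wy":0,"wz":0},{"x":-0.016,"y":-0.01,"z":0.515,"wx":0,"wy":0,"wz":0},{"x":-0.016,"y":-0.01,"z":0.525,"wx":0,"wy":0,"wz":0},{"x":-0.016,"y":-0.01,"z":0.53,"wx":0,"wy":0,"wz":0},{"x":-0.016,"y":-0.01,"z":0.53,"wx":0,"wy":0,"wz":0}])

```text
t: 30.02
eef_pos: [0.6006, -0.0481, 0.0842]
tool_rot: [0.001, 0.122, 0.993, -0.001]
contact_force: [0.2, -0.9, -2.6]
gripper_width: 0.699
```

>>> jog_arm(plan=[{"x":0,"y":0,"z":0.004,"wx":0,"wy":0,"wz":0},{"x":0,"y":0,"z":0.008,"wx":0,"wy":0,"wz":0},{"x":0,"y":0,"z":0.008,"wx":0,"wy":0,"wz":0}])

```text
t: 30.27
eef_pos: [0.6009, -0.0482, 0.0841]
tool_rot: [0.001, 0.122, 0.993, -0.001]
contact_force: [-4.7, 0.1, 9.5]
gripper_width: 0.697
```

>>> jog_arm(plan=[{"x":0,"y":0,"z":-0.003,"wx":0,"wy":0,"wz":0},{"x":0,"y":0,"z":-0.003,"wx":0,"wy":0,"wz":0},{"x":0,"y":0,"z":-0.003,"wx":0,"wy":0,"wz":0},{"x":0,"y":0,"z":-0.003,"wx":0,"wy":0,"wz":0},{"x":0,"y":0,"z":-0.003,"wx":0,"wy":0,"wz":0},{"x":0,"y":0,"z":-0.05,"wx":0,"wy":0,"wz":0},{"x":0,"y":0,"z":-0.15,"wx":0,"wy":0,"wz":0},{"x":0,"y":0,"z":-0.3,"wx":0,"wy":0,"wz":0},{"x":0,"y":0,"z":-0.45,"wx":0,"wy":0,"wz":0},{"x":0,"y":0,"z":-0.6,"wx":0,"wy":0,"wz":0},{"x":0,"y":0,"z":-0.65,"wx":0,"wy":0,"wz":0}], hand=1)

```text
t: 31.18
eef_pos: [0.6029, -0.0483, 0.2195]
tool_rot: [0.005, 0.122, 0.992, -0.001]
contact_force: [0.9, -0.7, 0.4]
gripper_width: 1.005
```

```bash
python3 go.py .575 .3085 .21
```

```text
t 31.18 p [ 0.6029 -0.0483  0.2195] xyz [0.57  1.696 0.042] rot [0.     0.0029 0.0001] w 1.005 F [ 0.9 -0.7  0.4]
```

>>> jog_arm(plan=[{"x":0.05,"y":0.15,"z":0,"wx":0,"wy":0.003,"wz":0},{"x":0.11,"y":0.33,"z":0,"wx":0,"wy":0.003,"wz":0},{"x":0.17,"y":0.5,"z":0,"wx":0,"wy":0.003,"wz":0},{"x":0.22,"y":0.66,"z":0,"wx":0,"wy":0.003,"wz":0},{"x":0.27,"y":0.8,"z":0,"wx":0,"wy":0.003,"wz":0},{"x":0.3,"y":0.9,"z":0,"wx":0,"wy":0.003,"wz":0},{"x":0.3,"y":0.9,"z":0,"wx":0,"wy":0.003,"wz":0}])

```text
t: 31.77
eef_pos: [0.5873, 0.1478, 0.2189]
tool_rot: [-0.001, 0.118, 0.993, 0.001]
contact_force: [-0.6, 1.1, 0.8]
gripper_width: 1.002
```

```bash
python3 go.py .575 .3085 .2
```

```text
t 31.77 p [0.5873 0.1478 0.2189] xyz [0.249 0.766 0.097] rot [ 0.0008 -0.0005  0.0027] w 1.002 F [-0.6  1.1  0.8]
```

>>> jog_arm(plan=[{"x":0.05,"y":0.13,"z":0,"wx":0,"wy":0,"wz":0.003},{"x":0.1,"y":0.3,"z":0.02,"wx":0,"wy":0,"wz":0.003},{"x":0.16,"y":0.47,"z":0.05,"wx":0,"wy":0,"wz":0.003},{"x":0.21,"y":0.63,"z":0.08,"wx":0,"wy":0,"wz":0.003},{"x":0.24,"y":0.73,"z":0.1,"wx":0,"wy":0,"wz":0.003},{"x":0.249,"y":0.766,"z":0.1,"wx":0,"wy":0,"wz":0.003},{"x":0.249,"y":0.766,"z":0.1,"wx":0,"wy":0,"wz":0.003},{"x":0.249,"y":0.766,"z":0.1,"wx":0,"wy":0,"wz":0.003},{"x":0.249,"y":0.766,"z":0.1,"wx":0,"wy":0,"wz":0.003}])

```text
t: 32.52
eef_pos: [0.5759, 0.3056, 0.1997]
tool_rot: [-0.0, 0.125, 0.992, 0.001]
contact_force: [0.2, -0.3, -0.4]
gripper_width: 1.0
```

```bash
python3 go.py .575 .3085 .075
```

```text
t 32.52 p [0.5759 0.3056 0.1997] xyz [0.008 0.012 0.624] rot [ 0.0005 -0.0002 -0.0013] w 1.0 F [ 0.2 -0.3 -0.4]
```

>>> jog_arm(plan=[{"x":0.005,"y":0.01,"z":0.08,"wx":0,"wy":0,"wz":0},{"x":0.005,"y":0.01,"z":0.18,"wx":0,"wy":0,"wz":0},{"x":0.005,"y":0.01,"z":0.29,"wx":0,"wy":0,"wz":0},{"x":0.005,"y":0.01,"z":0.4,"wx":0,"wy":0,"wz":0},{"x":0.005,"y":0.01,"z":0.5,"wx":0,"wy":0,"wz":0},{"x":0.005,"y":0.01,"z":0.58,"wx":0,"wy":0,"wz":0},{"x":0.005,"y":0.01,"z":0.62,"wx":0,"wy":0,"wz":0},{"x":0.005,"y":0.01,"z":0.62,"wx":0,"wy":0,"wz":0},{"x":0.005,"y":0.01,"z":0.62,"wx":0,"wy":0,"wz":0}])

```text
t: 33.27
eef_pos: [0.5762, 0.3068, 0.0764]
tool_rot: [0.0, 0.125, 0.992, 0.001]
contact_force: [0.3, -0.1, 0.2]
gripper_width: 0.999
```

>>> jog_arm(plan=[{"x":0,"y":0,"z":0,"wx":0,"wy":0,"wz":0},{"x":0,"y":0,"z":0,"wx":0,"wy":0,"wz":0},{"x":0,"y":0,"z":0,"wx":0,"wy":0,"wz":0},{"x":0,"y":0,"z":0,"wx":0,"wy":0,"wz":0},{"x":0,"y":0,"z":0,"wx":0,"wy":0,"wz":0},{"x":0,"y":0,"z":0,"wx":0,"wy":0,"wz":0},{"x":0,"y":0,"z":0,"wx":0,"wy":0,"wz":0}], hand=-1, grip_force=50)

```text
t: 33.85
eef_pos: [0.5774, 0.3064, 0.0783]
tool_rot: [0.001, 0.126, 0.992, 0.001]
contact_force: [-1.3, -2.8, 5.6]
gripper_width: 0.732
```

>>> jog_arm(plan=[{"x":0,"y":0,"z":-0.05,"wx":0,"wy":0,"wz":0},{"x":0,"y":0,"z":-0.15,"wx":0,"wy":0,"wz":0},{"x":0,"y":0,"z":-0.28,"wx":0,"wy":0,"wz":0},{"x":0,"y":0,"z":-0.42,"wx":0,"wy":0,"wz":0},{"x":0,"y":0,"z":-0.56,"wx":0,"wy":0,"wz":0},{"x":0,"y":0,"z":-0.62,"wx":0,"wy":0,"wz":0},{"x":0,"y":0,"z":-0.62,"wx":0,"wy":0,"wz":0}])

```text
t: 34.43
eef_pos: [0.579, 0.3071, 0.2065]
tool_rot: [0.004, 0.126, 0.992, 0.003]
contact_force: [0.1, 0.8, -4.0]
gripper_width: 0.732
```

```bash
python3 go.py .57 .0895 .2
```

```text
t 34.43 p [0.579  0.3071 0.2065] xyz [-0.228 -1.065  0.026] rot [ 0.0025  0.0022 -0.0022] w 0.732 F [ 0.1  0.8 -4. ]
```

>>> jog_arm(plan=[{"x":-0.01,"y":-0.04,"z":0,"wx":0.002,"wy":0.002,"wz":0},{"x":-0.03,"y":-0.12,"z":0,"wx":0.002,"wy":0.002,"wz":0},{"x":-0.05,"y":-0.24,"z":0,"wx":0.002,"wy":0.002,"wz":0},{"x":-0.08,"y":-0.37,"z":0,"wx":0.002,"wy":0.002,"wz":0},{"x":-0.11,"y":-0.5,"z":0,"wx":0.002,"wy":0.002,"wz":0},{"x":-0.14,"y":-0.63,"z":0,"wx":0.002,"wy":0.002,"wz":0},{"x":-0.17,"y":-0.76,"z":0,"wx":0.002,"wy":0.002,"wz":0},{"x":-0.19,"y":-0.87,"z":0,"wx":0.002,"wy":0.002,"wz":0},{"x":-0.21,"y":-0.95,"z":0,"wx":0.002,"wy":0.002,"wz":0},{"x":-0.21,"y":-0.98,"z":0,"wx":0.002,"wy":0.002,"wz":-0.001},{"x":-0.21,"y":-0.98,"z":0,"wx":0.002,"wy":0.002,"wz":-0.002},{"x":-0.21,"y":-0.98,"z":0,"wx":0.002,"wy":0.002,"wz":-0.002}])

```text
t: 35.43
eef_pos: [0.57, 0.1068, 0.2044]
tool_rot: [-0.0, 0.123, 0.992, 0.001]
contact_force: [0.5, 1.1, -2.6]
gripper_width: 0.731
```

```bash
python3 go.py .57 .0895 .18
```

```text
t 35.43 p [0.57   0.1068 0.2044] xyz [-0.021 -0.084  0.122] rot [ 0.0004 -0.0003 -0.0002] w 0.731 F [ 0.5  1.1 -2.6]
```

>>> jog_arm(plan=[{"x":-0.01,"y":-0.04,"z":0.04,"wx":0,"wy":0,"wz":0},{"x":-0.021,"y":-0.084,"z":0.08,"wx":0,"wy":0,"wz":0},{"x":-0.021,"y":-0.084,"z":0.12,"wx":0,"wy":0,"wz":0},{"x":-0.021,"y":-0.084,"z":0.12,"wx":0,"wy":0,"wz":0},{"x":-0.021,"y":-0.084,"z":0.12,"wx":0,"wy":0,"wz":0},{"x":-0.021,"y":-0.084,"z":0.12,"wx":0,"wy":0,"wz":0}])

```text
t: 35.93
eef_pos: [0.57, 0.09, 0.1803]
tool_rot: [-0.001, 0.123, 0.992, 0.001]
contact_force: [-0.3, -0.4, -3.4]
gripper_width: 0.732
```

Run:
```python
from ov import *
from go import go
go(.57,.0895,.084)
tcp=monitor.get_obs()['eef_pos'];c='side';im=snap(c);x0,y0,s=200,80,4
k=cv2.resize(im[y0:y0+150,x0:x0+140][:,:,::-1],None,fx=s,fy=s,interpolation=cv2.INTER_CUBIC).copy()
zb=tcp[2]-.0703
draw(k,c,circ((.57,.0895),.012,.045),x0,y0,s,(0,255,0))
draw(k,c,circ(tcp,zb+.106,.032),x0,y0,s,(0,255,255));draw(k,c,circ(tcp,zb,.032),x0,y0,s,(0,255,255))
draw(k,c,circ((.598,-.047),.012,.036),x0,y0,s,(255,0,255));draw(k,c,circ((.598,-.047),.117,.03),x0,y0,s,(255,0,255))
cv2.imwrite('pics/m.png',k)
```

```text
t 35.93 p [0.57   0.09   0.1803] xyz [-0.001 -0.003  0.481] rot [ 0.0004 -0.0004 -0.    ] w 0.732 F [-0.3 -0.4 -3.4]
```

View pics/m.png

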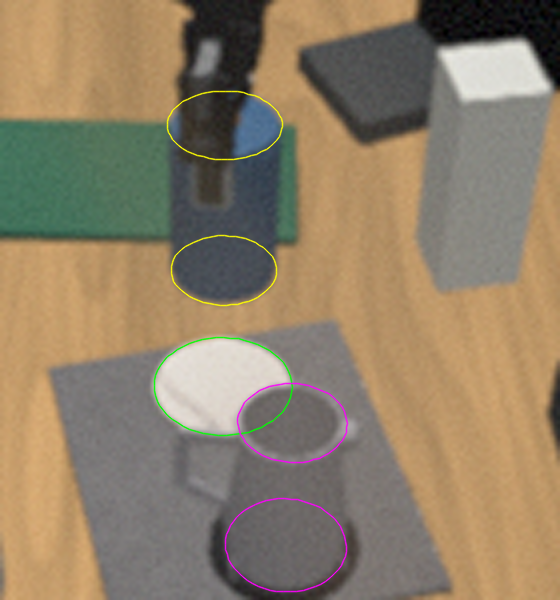

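The jar base and the marble match at (222,270) and (222,387), and the jug sits centred on the tray at (286,545). I'm lowering.

>>> jog_arm(plan=[{"x":0,"y":-0.003,"z":0.05,"wx":0,"wy":0,"wz":0},{"x":0,"y":-0.003,"z":0.12,"wx":0,"wy":0,"wz":0},{"x":0,"y":-0.003,"z":0.2,"wx":0,"wy":0,"wz":0},{"x":0,"y":-0.003,"z":0.28,"wx":0,"wy":0,"wz":0},{"x":0,"y":-0.003,"z":0.35,"wx":0,"wy":0,"wz":0},{"x":0,"y":-0.003,"z":0.41,"wx":0,"wy":0,"wz":0},{"x":0,"y":-0.003,"z":0.45,"wx":0,"wy":0,"wz":0},{"x":0,"y":-0.003,"z":0.47,"wx":0,"wy":0,"wz":0},{"x":0,"y":-0.003,"z":0.482,"wx":0,"wy":0,"wz":0},{"x":0,"y":-0.003,"z":0.49,"wx":0,"wy":0,"wz":0},{"x":0,"y":-0.003,"z":0.494,"wx":0,"wy":0,"wz":0},{"x":0,"y":-0.003,"z":0.494,"wx":0,"wy":0,"wz":0}])

```text
t: 36.98
eef_pos: [0.5706, 0.0897, 0.0824]
tool_rot: [0.0, 0.123, 0.992, 0.001]
contact_force: [1.1, -1.1, -3.1]
gripper_width: 0.734
```

>>> jog_arm(plan=[{"x":0,"y":0,"z":0.004,"wx":0,"wy":0,"wz":0},{"x":0,"y":0,"z":0.008,"wx":0,"wy":0,"wz":0},{"x":0,"y":0,"z":0.008,"wx":0,"wy":0,"wz":0}])

```text
t: 37.23
eef_pos: [0.5712, 0.0895, 0.0823]
tool_rot: [0.001, 0.123, 0.992, 0.001]
contact_force: [-3.4, -1.4, 9.2]
gripper_width: 0.737
```

Contact. I'm releasing, rising and backing off to the left for a final clear view.

>>> jog_arm(plan=[{"x":0,"y":0,"z":-0.003,"wx":0,"wy":0,"wz":0},{"x":0,"y":0,"z":-0.003,"wx":0,"wy":0,"wz":0},{"x":0,"y":0,"z":-0.003,"wx":0,"wy":0,"wz":0},{"x":0,"y":0,"z":-0.003,"wx":0,"wy":0,"wz":0},{"x":0,"y":0,"z":-0.003,"wx":0,"wy":0,"wz":0},{"x":0,"y":0,"z":-0.05,"wx":0,"wy":0,"wz":0},{"x":0,"y":0,"z":-0.15,"wx":0,"wy":0,"wz":0},{"x":0,"y":0,"z":-0.3,"wx":0,"wy":0,"wz":0},{"x":0,"y":0,"z":-0.45,"wx":0,"wy":0,"wz":0},{"x":0,"y":0,"z":-0.6,"wx":0,"wy":0,"wz":0},{"x":0,"y":0,"z":-0.75,"wx":0,"wy":0,"wz":0}], hand=1)

```text
t: 38.15
eef_pos: [0.5706, 0.0889, 0.2344]
tool_rot: [0.001, 0.123, 0.992, 0.001]
contact_force: [0.2, -0.5, -0.0]
gripper_width: 0.998
```

>>> jog_arm(plan=[{"x":0.05,"y":0.15,"z":0,"wx":0,"wy":0,"wz":0},{"x":0.12,"y":0.33,"z":0,"wx":0,"wy":0,"wz":0},{"x":0.19,"y":0.5,"z":0,"wx":0,"wy":0,"wz":0},{"x":0.25,"y":0.67,"z":0,"wx":0,"wy":0,"wz":0},{"x":0.31,"y":0.84,"z":0,"wx":0,"wy":0,"wz":0},{"x":0.36,"y":1.0,"z":0,"wx":0,"wy":0,"wz":0},{"x":0.36,"y":1.0,"z":0,"wx":0,"wy":0,"wz":0},{"x":0.36,"y":1.0,"z":0,"wx":0,"wy":0,"wz":0}])

```text
t: 38.82
eef_pos: [0.5485, 0.3033, 0.2351]
tool_rot: [0.001, 0.121, 0.993, 0.002]
contact_force: [0.5, -0.7, 0.3]
gripper_width: 0.996
```

>>> jog_arm(plan=[{"x":0.05,"y":0.15,"z":0,"wx":0,"wy":0,"wz":0},{"x":0.12,"y":0.33,"z":0,"wx":0,"wy":0,"wz":0},{"x":0.19,"y":0.5,"z":0,"wx":0,"wy":0,"wz":0},{"x":0.25,"y":0.67,"z":0,"wx":0,"wy":0,"wz":0},{"x":0.31,"y":0.8,"z":0,"wx":0,"wy":0,"wz":0},{"x":0.31,"y":0.8,"z":0,"wx":0,"wy":0,"wz":0},{"x":0.31,"y":0.8,"z":0,"wx":0,"wy":0,"wz":0},{"x":0.31,"y":0.8,"z":0,"wx":0,"wy":0,"wz":0},{"x":0.31,"y":0.8,"z":0,"wx":0,"wy":0,"wz":0}])

```text
t: 39.57
eef_pos: [0.5283, 0.4707, 0.2359]
tool_rot: [0.001, 0.122, 0.992, 0.001]
contact_force: [0.9, -0.5, 0.0]
gripper_width: 0.998
```

Run:
```python
from ov import *
out=[]
for c,(x0,y0,x1,y1) in(('top',(190,120,330,220)),('side',(200,110,330,380))):
    s=3.2 if c=='top' else 2.1;im=snap(c)
    k=cv2.resize(im[y0:y1,x0:x1][:,:,::-1],None,fx=s,fy=s,interpolation=cv2.INTER_CUBIC).copy()
    for p,z,r,col in[((.598,-.047),.117,.03,(0,255,255)),((.598,-.047),.012,.045,(0,255,255)),((.57,.0895),.118,.032,(0,255,0)),((.57,.0895),.012,.045,(0,255,0)),((.4925,-.3095),.006,.048,(255,0,255)),((.4925,-.3095),.062,.028,(255,0,255))]: draw(k,c,circ(p,z,r),x0,y0,s,col)
    o=np.zeros((580,k.shape[1],3),'u1');o[:k.shape[0]]=k[:580];out.append(o)
cv2.imwrite('pics/n.png',np.hstack(out))
for c in('top','side'):
    snap(c)
    for n,z in(('cup',.006),('jug',.012),('jar',.012),('coaster',0)):
        for r in finder.place_of(c,n)[:4]: print(c,n,round(r['confidence'],2),at(c,r['location'],z))
s=monitor.get_obs();print(s['t'],s['eef_pos'],s['contact_force'])
```

```text
top cup 0.76 [ 0.4997 -0.3124  0.006 ]
top cup 0.32 [ 0.3927 -0.0608  0.006 ]
top jug 0.94 [ 0.6015 -0.0536  0.012 ]
top jug 0.82 [0.3476 0.0934 0.012 ]
top jug 0.69 [ 0.3317 -0.2106  0.012 ]
top jug 0.64 [ 0.6534 -0.3562  0.012 ]
top jar 0.93 [0.5688 0.089  0.012 ]
top jar 0.64 [ 0.6068 -0.0509  0.012 ]
top coaster 0.87 [ 0.4881 -0.3144  0.    ]
top coaster 0.19 [ 0.6067 -0.046   0.    ]
side cup 0.62 [ 0.493  -0.3139  0.006 ]
side jug 0.84 [ 0.3341 -0.2064  0.012 ]
side jug 0.77 [ 0.6009 -0.0326  0.012 ]
side jug 0.72 [ 0.6531 -0.3578  0.012 ]
side jug 0.66 [0.348  0.0865 0.012 ]
side jar 0.56 [0.5676 0.0884 0.012 ]
side coaster 0.81 [ 0.4909 -0.3076  0.    ]
40.1667 [0.5266 0.4735 0.2355] [ 0.3631 -0.6519 -0.0747]
```

View pics/n.png

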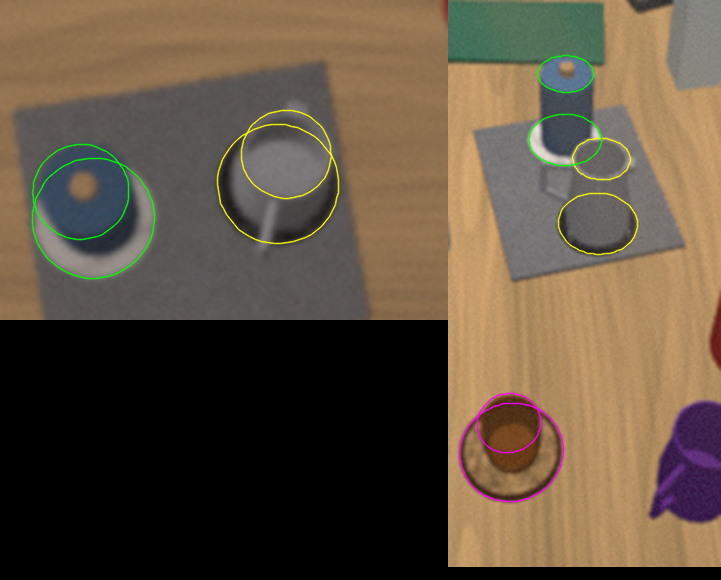

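```bash
python3 -c "
from h import *
print(bot.hand_in())"
```

```text
the job is handed in; nothing more can be done
None
```

I moved the jug and the jar onto the green board, set the cup on the cork coaster, then put the jug back on the drip tray and the jar back on the marble disc. I handed the job in at about 40 s of the 122 s allowed; no verdict was reported.

**Final check:** in the last pictures all three stood upright and released, with the gripper well clear. The overlay circles put each within about 3 mm of its pad's middle.

**Disagreements in the checks:**
- **Jug position at the end:** the side-camera network put the jug about 14 mm off in y. The top-camera network put it about 7 mm off the other way. I judged both to be network error, because the rim and tray circles fitted in both views.
- **First jug grasp:** it was about 8 mm off-centre. It went unnoticed until I looked at the jug on the board, and I centred the second grasp on where it stood.
- **Bystanders:** I never touched the mug, the tin or the carton, but I did not re-measure them at the end.

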